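# Lay up an axial roller bearing on the comparator plate

### The job

Build up the axial roller bearing in the middle of the comparator's round measuring plate, ready for its height check: first the housing washer (the one with the larger bore), then the roller cage, then the shaft washer, each lying flat and centred. The faces are ground and the cage is thin, so grip the cage lightly and set every disc down gently, neither dropping it nor pressing it. Leave the caliper, the oil bottle and the setting master where they are.

Things in the scene. Friction and masses are not known exactly. Their poses are not given: they have to be found in the camera images.
- housing_washer: Housing washer: plain bright steel ring, faces alike, outer diameter 66 mm, bore 38 mm, 8 mm thick, 0.14 kg. Origin at its very centre (middle of the bore, mid thickness); z is its axis. Starts flat on the sloped rack, in one of the three lanes (which one varies).
- roller_cage: Roller cage: dull grey sheet-steel ring with 12 bright rollers lying in it like spokes. Outer diameter 60 mm, bore 36 mm; rim 6 mm thick, the rollers stand 1 mm proud on either face, so 8 mm over the rollers. 0.095 kg. Its rim bends under a grip of more than 50 N. Origin at its very centre; z is its axis. Starts flat in another lane.
- shaft_washer: Shaft washer: plain bright steel ring, faces alike, smaller than the housing washer and with a clearly smaller hole: outer diameter 58 mm, bore 28 mm, 8 mm thick, 0.13 kg. Origin at its very centre; z is its axis. Starts flat in the remaining lane.
- rack: Fixed rack, 356 mm wide (its y), origin on the bench, z up. Its grey-green sheet slopes 35 degrees, low edge at its -x, which faces left and back to the robot; the sheet's outward normal is (-sin 35, 0, cos 35) here. Three lanes, at y = -100, 0, +100 mm. 20 mm high lane guides start 57 mm upslope of the pick line; sheet ends 72 mm down- and 208 mm upslope of it (235 mm above the bench).
- pick_line (a point): Point on the rack sheet's upper face, middle lane, 115 mm above the rack's origin; axes as the rack's (upright). A disc lies flat on the sheet in each lane with its centre within 6 mm (up or down the slope) of the level line along y through here, against two stop pins (8 mm thick, 11 mm high, 36 mm apart) at its downhill side. Beside a disc 35 mm are free.
- plate_centre (a point): Middle of the upper face of the comparator's round steel measuring plate, z up; x, y along the comparator's base. The plate is fixed, 110 mm in diameter, 20 mm high, with two fine turned rings about its centre, on a dark granite base 45 mm high that reaches 80 mm before, 160 mm beyond (x) and 100 mm to either side of this point. Nothing stands over the plate.
- column_top (a point): Top of the comparator's upright column: 20 mm thick, ending 155 mm above the plate's face, 125 mm beyond (+x) and 68 mm left (+y) of the plate's centre. Its clamp is 44 mm wide. The cross arm and dial are swung away to the left (+y), to 144 mm from the column, 40 to 150 mm above the plate's face. Fixed: keep the arm clear of it.
- caliper: Bystander: digital caliper lying on the bench to the left of the comparator, 225 mm long (its x), 12 mm high. Origin under the middle of its beam. Leave it alone.
- oil_bottle: Bystander: grey oil bottle with a black spout standing beyond the comparator, 60 mm in diameter, 157 mm high. Origin under its centre. Leave it alone.
- setting_master: Bystander: steel setting master, a turned spool 44 mm in diameter and 48 mm high, standing on the bench before and between the rack and the comparator. Origin under its centre. Leave it alone.
Not all that is in view belongs to the job. Leave any blue look-alike of the housing_washer alone. What is shaped like the shaft_washer but red is not meant.

How it is judged:
At the end, for the whole second after the job is handed in: Housing washer on the measuring plate, roller cage on it and shaft washer on top: each within 5 mm of the plate's centre, within 3 mm of its proper height (its middle 4, 12 and 20 mm above the plate), flat within 4 degrees, released and at rest (horizontal distance between each of housing_washer, roller_cage, shaft_washer and plate_centre below 0.005 m and z of housing_washer in the frame of plate_centre between 0.001 and 0.007 m and angle between the z axis of each of housing_washer, roller_cage, shaft_washer and the z axis of plate_centre, either way round below 0.07 rad and linear speed of each of housing_washer, roller_cage, shaft_washer below 0.01 m/s and z of roller_cage in the frame of plate_centre between 0.009 and 0.015 m and z of shaft_washer in the frame of plate_centre between 0.017 and 0.023 m); the robot touches nothing.
It fails at once if a disc is dropped (it moves free of the fingers at over 0.35 m/s, as after a fall of some 10 mm) ((linear speed of housing_washer above 0.35 m/s and contact force between the fingers and housing_washer below 0.1 N) or (linear speed of roller_cage above 0.35 m/s and contact force between the fingers and roller_cage below 0.1 N) or (linear speed of shaft_washer above 0.35 m/s and contact force between the fingers and shaft_washer below 0.1 N)).
It fails at once if a disc is pressed or knocked onto what it is laid on (contact force over 40 N) (contact force between housing_washer and comparator above 40 N or contact force between roller_cage and housing_washer above 40 N or contact force between shaft_washer and roller_cage above 40 N).
It fails at once if the roller cage is squeezed by the fingers (over 120 N in all, about 60 N on each side) (contact force between the fingers and roller_cage above 120 N).
It fails at once if the caliper, the oil bottle or the setting master is disturbed (moved over 20 mm) (distance of any of caliper, oil_bottle, setting_master from where it was at the start of the episode above 0.02 m).
It also fails if it takes over 69 s, if anything falls off the work surface, if the arm or the gripper's body presses on something with over 40 N, if the wrist force passes 120 N, or if a joint passes its speed limit or range.

### The arm

A 6-joint arm with a two-finger parallel gripper is mounted at the origin on the work surface. World frame = base frame: x ahead of the robot, y to its left, z up, the work surface at z = 0. Lengths are in m, angles in rad, forces in N, time in s.
With the tool pointing down it reaches from about 0.375 to 0.975 m from the base axis. Payload 3.8 kg.
Tool frame: the origin (TCP) lies at the very end of the fingers, on their centre line; the grasp point (between the pads) lies 19 mm behind it; z points along the fingers, y is the direction in which the jaws open and shut (so a half turn about z gives the same grasp; the last joint's range is limited). The gripper opens to 85 mm and grips with 20 to 120 N. Pads are 22 mm wide; open, the fingers measure 114 mm over their backs; the gripper's body (76 mm by 85 mm) begins 54 mm behind the grasp point. The pads swing forward as they close: fully open they stand 13 mm farther back than shut.
Start: joints at [1.189, 0.264, 1.604, -0, 1.274, -0.037], TCP at [0.228, 0.635, 0.203] pointing down, gripper open.
Joint ranges: [-2.63, 2.63], [-0.94, 2.18], [0.31, 2.57], [-1.31, 4.45], [0, 2.66], [-2.55, 2.55]. Speed limits (rad/s): [2.57, 2.57, 3.14, 3.14, 3.14, 3.14].

### API

Orientations are given as a rotation vector (axis times angle).
In Python, from workcell import read_state, read_camera, camera_info, finish_job gives the robot as it stands. The module is installed in compiled form; this text tells all that it offers.
- The arm moves only by the tool play_rows, never from a script. Its argument "motion" is a list of rows, each a list of 5 numbers: the shift along the tool's x, y, z in units of 1000 mm (1.0 is 1000 mm), then the turn about the tool's z in units of 2 pi rad (1.0 is 2 pi rad), then the finger opening in mm, from 0 to 85.4. A call has 1 to 5 rows; each row shifts and turns the commanded pose from where the row before left it, along the tool's axes as they then stand; what a row does not reach is not made up. A row lasts 1/8 s, in which the tool goes at most 62.5 mm and 10.7 degrees, less where a joint would pass 70% of its speed; a pose out of reach is approached as far as the arm can. A call with a number of a shift or a turn outside -1 to 1 is refused whole. A call with a gripper value outside its range is refused whole. The fingers move at their own pace and stop on an object; "squeeze" is the grip in N (left out, the last holds). Time passes only in rows, so rows that do not move let the fingers close. It gives the time, the measured TCP pose, the force and the opening at its end, in the units of the state.
- read_state(): the state, without advancing time (a new reading comes with each control period).
- read_camera(name): name is "scene" or "top" or "wrist"; returns the picture (384x512x3 uint8, red, green, blue); there is no depth.
- camera_info(name): a dict with "intrinsics" (3x3 intrinsics, pixels), "pose" (4x4, takes a point from camera to world coordinates). Camera axes: x right, y down, z forward; pixel columns grow to the right and rows downward; lengths in m; the calibration is good to about 2 mm. A picture is of the moment at which its call begins: read the wrist's pose just before it. camera_info takes no time and is no camera call; for the wrist camera it gives the pose at the moment of the call.
- finish_job(): hands the job in, once; it reports no verdict.
The state is a dict: "time": time; "q": joint angles; "joint_vel": joint speeds; "joint_torque": joint torques, N m; "tool_pos": TCP position; "tcp_rot": TCP orientation; "wrist_force": force on the tool from outside, world axes, zero at the start; "torque": the same for the moment, N m; "width": opening from 0.0 (shut) to 1.0 (fully open).
Only numpy, scipy, OpenCV 4.12 (cv2) and the standard library are available. Lean on these libraries where they do the work, as an engineer would, in place of code of your own. Each camera call takes 0.05 s, during which the arm holds its last target. There are 200 camera calls.

## Working session

There is one attempt and no reset: what is moved stays moved. The work goes in short steps, Python scripts to look and compute and a tool call to move; the robot and the scene stay as the last step left them, time stands still between calls to the robot, and variables do not carry over. Pictures are saved under pics/ and viewed, about 8 in all and at most 12, crops included, and the job is handed in when it is done.

Besides the shell and the picture viewer there is one more tool, called after ">>>" by a JSON object that holds its "name" and its "arguments". play_rows: Moves the arm, as the interface text tells. Shifts and turns lie within -1 to 1; 1 stands for 1000 mm of shift or 2 pi rad of turn. Its arguments: {"type":"object","properties":{"motion":{"type":"array","items":{"type":"array","items":{"type":"number"}}},"squeeze":{"type":"number"}},"required":["motion"]}

```bash
mkdir -p pics; ls; python3 - <<'E'
from workcell import *
import cv2,numpy as np
np.set_printoptions(precision=4,suppress=True)
for n in("scene","top"):
    i=camera_info(n);print(n,i["intrinsics"],i["pose"])
    cv2.imwrite(f"pics/{n}0.png",read_camera(n)[:,:,::-1])
print(read_state())
E
```

```text
pics
scene [[414.9164   0.     245.7229]
 [  0.     414.9164 185.8251]
 [  0.       0.       1.    ]] [[ 0.8727  0.4082 -0.2678  0.8875]
 [ 0.4881 -0.7415  0.4604 -0.3957]
 [-0.0106 -0.5325 -0.8464  1.1498]
 [ 0.      0.      0.      1.    ]]
top [[490.5403   0.     249.6777]
 [  0.     490.5403 201.8942]
 [  0.       0.       1.    ]] [[ 0.0052 -0.9861  0.1663  0.3188]
 [-0.9999 -0.0029  0.0143  0.1167]
 [-0.0136 -0.1663 -0.986   1.6685]
 [ 0.      0.      0.      1.    ]]
{'time': 0.1, 'q': array([ 1.1891,  0.2647,  1.6053, -0.    ,  1.2737, -0.0369]), 'joint_vel': array([ 0.001 , -0.0019, -0.0031,  0.0004,  0.0015, -0.0003]), 'joint_torque': array([  0.0003, -51.6717, -36.8586,  -0.0002,   0.0065,   0.    ]), 'tool_pos': array([0.2279, 0.6346, 0.202 ]), 'tcp_rot': array([-0.5389, -3.0946,  0.0032]), 'wrist_force': array([ 0.4156, -0.6392, -0.7112]), 'torque': array([-0.0153,  0.039 ,  0.0292]), 'width': 1.0001035479064382}
```

View pics/scene0.png

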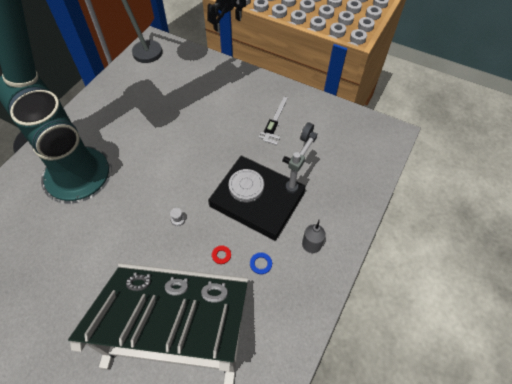

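View pics/top0.png

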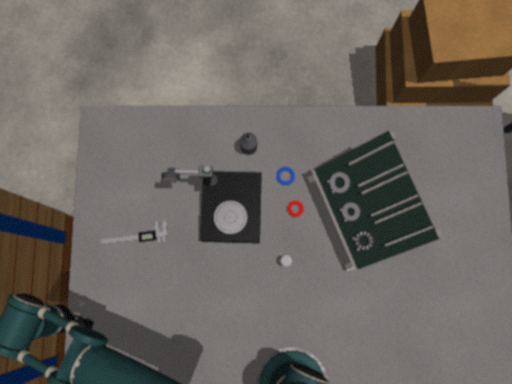

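Scene view: cage at (138,281), shaft washer at (176,285) and housing washer at (214,291), all on the rack. The plate is at (246,185). In the top view they are at (363,241), (350,211), (340,182) and (230,217).

Possible mix-ups for the washers, scene pixels:
- Blue ring on the bench (261,263), a decoy.
- Red ring on the bench (221,254), a decoy.
- The two bright rings on the rack. The one at (214,291) has the larger bore, so it is the housing washer.

```bash
cat > h.py <<'E'
from workcell import *
import cv2,numpy as np
from scipy.spatial.transform import Rotation as R
np.set_printoptions(precision=4,suppress=True)
def ray(n,uv,info=None):
    i=info or camera_info(n);P=np.array(i["pose"]);K=np.array(i["intrinsics"])
    d=P[:3,:3]@np.linalg.solve(K,[uv[0],uv[1],1.]);return P[:3,3],d/np.linalg.norm(d)
def onz(n,uv,z,info=None):
    o,d=ray(n,uv,info);return o+d*(z-o[2])/d[2]
def tri(a,b):
    (o1,d1),(o2,d2)=a,b
    s=np.linalg.lstsq(np.c_[d1,-d2],o2-o1,rcond=None)[0]
    p,q=o1+d1*s[0],o2+d2*s[1];return (p+q)/2,np.linalg.norm(p-q)
def local(p):  # tool-frame offset from the measured TCP
    s=read_state();return R.from_rotvec(s["tcp_rot"]).inv().apply(np.array(p)-s["tool_pos"])
E
python3 - <<'E'
from h import *
def blob(n,c,r,lo):
    im=cv2.imread(f"pics/{n}0.png");g=cv2.cvtColor(im,cv2.COLOR_BGR2GRAY)
    m=np.zeros_like(g);cv2.circle(m,c,r,255,-1)
    t=((g>lo)&(m>0)).astype(np.uint8)
    cs=cv2.findContours(t,cv2.RETR_EXTERNAL,cv2.CHAIN_APPROX_NONE)[0]
    h=cv2.convexHull(np.vstack([k for k in cs if len(k)>8]))
    return cv2.fitEllipse(h)
T=dict(cage=((363,241),(138,281),13,15),shaft=((350,211),(176,285),13,15),hous=((340,182),(214,291),14,17),plate=((230,217),(246,185),22,22))
for k,(t,s,rt,rs) in T.items():
    a=blob("top",t,rt,90 if k!="plate" else 110);b=blob("scene",s,rs,90 if k!="plate" else 110)
    print(k,np.array(a[0]),np.array(a[1]),np.array(b[0]),np.array(b[1]),*tri(ray("top",a[0]),ray("scene",b[0])))
i=camera_info("wrist");s=read_state();Rt=R.from_rotvec(s["tcp_rot"]).as_matrix()
print(Rt, Rt.T@i["pose"][:3,:3], Rt.T@(i["pose"][:3,3]-s["tool_pos"]),i["intrinsics"])
im=cv2.imread("pics/scene0.png")[255:320,115:255];cv2.imwrite("pics/crop.png",cv2.resize(im,None,fx=5,fy=5,interpolation=cv2.INTER_CUBIC))
E
```

```text
cage [360.3396 242.9692] [ 8.3058 21.0575] [137.709  277.4155] [22.3627 24.543 ] [ 0.4503 -0.2121  0.1113] 0.0008647328933322537
shaft [349.7421 211.7299] [17.4238 18.9804] [175.9086 282.3719] [23.249  26.1488] [ 0.5488 -0.1782  0.1244] 0.0009517474283372965
hous [338.4477 182.5494] [19.5229 21.7957] [213.9128 287.9139] [27.6496 28.9032] [ 0.6423 -0.1443  0.1283] 0.0005906352490005335
plate [230.0933 216.9369] [32.5018 32.7041] [245.6981 183.9807] [30.5286 34.9157] [0.5392 0.2043 0.0584] 0.0010983635992365907
[[-0.9411  0.338  -0.0008]
 [ 0.338   0.9411 -0.0019]
 [ 0.0001 -0.0021 -1.    ]] [[ 0.0012 -0.9594 -0.2821]
 [ 1.      0.001   0.0011]
 [-0.0008 -0.2821  0.9594]] [ 0.0718  0.0009 -0.1705] [[299.0573   0.     256.036 ]
 [  0.     299.0573 188.519 ]
 [  0.       0.       1.    ]]
```

View pics/crop.png

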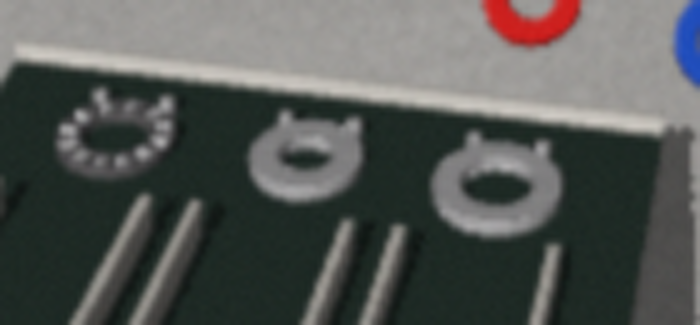

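The crop settles it. The cage is in the left lane, the small-bore shaft washer in the middle and the large-bore housing washer on the right; the red and blue rings are decoys. I'll turn the tool to line up with the rack and look at the plate on the way.

>>> {"name": "play_rows", "arguments": {"motion": [[0,0,-0.03,0.0282,85],[0,0,-0.03,0.0282,85],[0,0,-0.03,0.0282,85],[0,0,-0.03,0.0282,85],[0,0,-0.03,0.0282,85]]}}

```text
time: 0.72
tool_pos: [0.228, 0.6349, 0.3534]
tcp_rot: [1.821, 2.56, -0.002]
wrist_force: [-0.3, 0.6, 0.4]
width: 0.994
```

>>> {"name": "play_rows", "arguments": {"motion": [[-0.056,0.0186,0,0,85],[-0.056,0.0186,0,0,85],[-0.056,0.0186,0,0,85],[-0.056,0.0186,0,0,85]]}}

```text
time: 1.23
tool_pos: [0.3737, 0.4472, 0.3526]
tcp_rot: [1.813, 2.566, -0.001]
wrist_force: [0.6, 0.4, 0.4]
width: 0.994
```

>>> {"name": "play_rows", "arguments": {"motion": [[-0.056,0.0186,0,0,85],[-0.056,0.0186,0,0,85],[-0.056,0.0186,0,0,85],[-0.056,0.0186,0,0,85],[0,0,0,0,85]]}}

```text
time: 1.85
tool_pos: [0.5197, 0.2589, 0.3522]
tcp_rot: [1.821, 2.56, -0.003]
wrist_force: [0.8, 0.0, -0.3]
width: 0.998
```

```bash
python3 - <<'E'
from h import *
s=read_state();i=camera_info("wrist");im=read_camera("wrist")[:,:,::-1];cv2.imwrite("pics/w1.png",im)
print(s["time"],s["tool_pos"],R.from_rotvec(s["tcp_rot"]).as_matrix(),s["wrist_force"])
g=cv2.cvtColor(im,cv2.COLOR_BGR2GRAY)
for lo in(90,110,130):
    cs=cv2.findContours((g>lo).astype(np.uint8),cv2.RETR_EXTERNAL,cv2.CHAIN_APPROX_NONE)[0]
    for c in cs:
        if len(c)>60:
            e=cv2.fitEllipse(cv2.convexHull(c));print(lo,e,cv2.contourArea(c),onz("wrist",e[0],.065,i),onz("wrist",e[0],.060,i))
E
```

```text
1.85 [0.5197 0.2589 0.3522] [[-0.328   0.9447 -0.0008]
 [ 0.9447  0.328  -0.0017]
 [-0.0014 -0.0013 -1.    ]] [ 0.8166  0.0114 -0.3067]
90 ((433.8406066894531, 373.744384765625), (29.806312561035156, 47.29570007324219), 131.8609619140625) 753.5 [ 0.992  -0.0412  0.065 ] [ 0.9975 -0.0452  0.06  ]
90 ((77.54660034179688, 380.61199951171875), (33.46782302856445, 57.164756774902344), 26.438962936401367) 762.5 [ 0.3384 -0.2881  0.065 ] [ 0.3367 -0.2949  0.06  ]
90 ((299.6109619140625, 166.20489501953125), (377.4275817871094, 759.6666870117188), 84.97686767578125) 143236.5 [0.5928 0.257  0.065 ] [0.5939 0.2562 0.06  ]
110 ((433.636474609375, 374.3414001464844), (28.785200119018555, 48.853702545166016), 134.2405548095703) 744.5 [ 0.9924 -0.0426  0.065 ] [ 0.9978 -0.0467  0.06  ]
110 ((75.94364929199219, 387.7032165527344), (34.56777572631836, 75.96985626220703), 18.33006477355957) 743.5 [ 0.3385 -0.3073  0.065 ] [ 0.3368 -0.3143  0.06  ]
110 ((335.7423400878906, 173.69505310058594), (342.7293701171875, 888.0796508789062), 83.8966064453125) 122904.0 [0.6509 0.2645 0.065 ] [0.6526 0.2638 0.06  ]
110 ((265.9597473144531, 20.10140037536621), (59.09204864501953, 94.679931640625), 88.2830581665039) 2818.5 [0.4743 0.4316 0.065 ] [0.474  0.4328 0.06  ]
130 ((434.2354431152344, 374.189697265625), (30.10178565979004, 48.22620391845703), 137.1790008544922) 725.0 [ 0.9933 -0.0419  0.065 ] [ 0.9987 -0.0459  0.06  ]
130 ((76.63941192626953, 384.03546142578125), (32.29899978637695, 68.09423828125), 20.437255859375) 706.5 [ 0.3382 -0.2975  0.065 ] [ 0.3365 -0.3043  0.06  ]
130 ((330.2213134765625, 174.2679443359375), (342.41192626953125, 875.9649047851562), 84.0855941772461) 122167.5 [0.643  0.2608 0.065 ] [0.6446 0.2601 0.06  ]
130 ((265.3448791503906, 15.30288028717041), (68.48403930664062, 80.94338989257812), 67.10342407226562) 2613.5 [0.4715 0.4368 0.065 ] [0.4712 0.438  0.06  ]
```

View pics/w1.png

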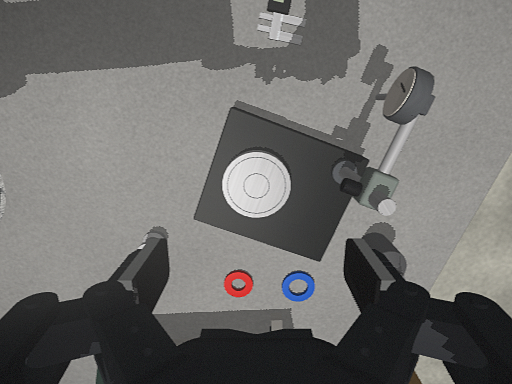

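The plate shows at about (257,184). The granite, column and decoys are clear of the path. Next I'll fit the plate and go on to view the rack.

>>> {"name": "play_rows", "arguments": {"motion": [[-0.0575,-0.0166,0,0,85],[-0.0575,-0.0166,0,0,85],[-0.0575,-0.0166,0,0,85],[-0.0575,-0.0166,0,0,85]]}}

```text
time: 2.4
tool_pos: [0.5314, 0.0237, 0.3531]
tcp_rot: [-1.81, -2.567, -0.001]
wrist_force: [0.4, 0.7, -0.1]
width: 0.993
```

>>> {"name": "play_rows", "arguments": {"motion": [[-0.0575,-0.0166,0,0,80],[-0.0575,-0.0166,0,0,80],[-0.0575,-0.0166,0,0,80],[0,0,0,0,80]]}}

```text
time: 2.9
tool_pos: [0.5424, -0.1578, 0.3524]
tcp_rot: [-1.818, -2.561, 0.001]
wrist_force: [-0.3, 1.0, -0.1]
width: 0.937
```

```bash
python3 - <<'E'
from h import *
import pickle
s=read_state();i=camera_info("wrist");im=read_camera("wrist")[:,:,::-1].copy();cv2.imwrite("pics/w2.png",im);pickle.dump((s,i),open("w2.pkl","wb"))
print(s["time"],s["tool_pos"],s["tcp_rot"],s["width"],s["wrist_force"])
# plate from w1: camera pose rebuilt from the tool pose then
g=cv2.cvtColor(cv2.imread("pics/w1.png"),cv2.COLOR_BGR2GRAY);m=np.zeros_like(g);cv2.circle(m,(257,184),45,255,-1)
c=max(cv2.findContours(((g>120)&(m>0)).astype(np.uint8),cv2.RETR_EXTERNAL,cv2.CHAIN_APPROX_NONE)[0],key=cv2.contourArea)
e=cv2.fitEllipse(c);print(e)
Rn=R.from_rotvec(s["tcp_rot"]).as_matrix();T=np.eye(4);T[:3,:3]=Rn;T[:3,3]=s["tool_pos"];X=np.linalg.inv(T)@np.array(i["pose"])
R1=np.array([[-.328,.9447,-.0008],[.9447,.328,-.0017],[-.0014,-.0013,-1]]);T1=np.eye(4);T1[:3,:3]=R1;T1[:3,3]=[.5197,.2589,.3522]
i1=dict(intrinsics=i["intrinsics"],pose=T1@X)
print("plate",onz("wrist",e[0],.065,i1))
E
```

```text
2.9 [ 0.5424 -0.1578  0.3524] [-1.8176 -2.5613  0.0013] 0.9373031172438528 [-0.2686  1.0357 -0.1421]
((255.90647888183594, 184.38807678222656), (65.0549545288086, 68.18034362792969), 89.3677749633789)
plate [0.5381 0.2066 0.065 ]
```

View pics/w2.png

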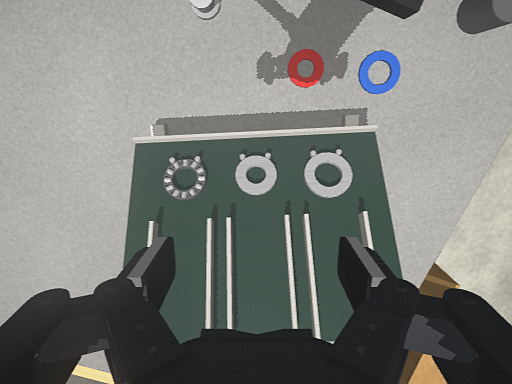

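The wrist view shows the cage at (185,178), the shaft washer at (257,174) and the housing washer at (328,174), with the sheet's low edge at about row 130. Now I'll fit them.

```bash
python3 - <<'E'
from h import *
import pickle
s,i=pickle.load(open("w2.pkl","rb"));im=cv2.imread("pics/w2.png");g=cv2.cvtColor(im,cv2.COLOR_BGR2GRAY)
top=dict(cage=(360.34,242.97),shaft=(349.74,211.73),hous=(338.45,182.55));sc=dict(cage=(137.7,277.4),shaft=(175.9,282.4),hous=(213.9,287.9))
Rt=R.from_rotvec(s["tcp_rot"]).as_matrix()
# low edge: top transition row into green
hsv=cv2.cvtColor(im,cv2.COLOR_BGR2HSV);gr=((hsv[...,1]>60)&(hsv[...,0]>50)&(hsv[...,0]<90)).astype(np.uint8)
cols=np.arange(150,370,5);rows=[np.argmax(gr[110:170,c])+110 for c in cols]
p=np.polyfit(cols,rows,1);r2=np.abs(np.polyval(p,cols)-rows)<1.5;p=np.polyfit(cols[r2],np.array(rows)[r2],1)
A=onz("wrist",(140,np.polyval(p,140)),.0737,i);B=onz("wrist",(375,np.polyval(p,375)),.0737,i)
y=(B-A)/np.linalg.norm(B-A);up=np.array([y[1],-y[0],0]);print("edge",A,B,"rack y deg",np.degrees(np.arctan2(y[1],y[0])),"len",np.linalg.norm(B-A),"tool y",np.degrees(np.arctan2(Rt[1,1],Rt[0,1])))
pl=A+up*.072*np.cos(np.radians(35));pl[2]=.115
n=-up*np.sin(np.radians(35))+np.array([0,0,np.cos(np.radians(35))])
for k,(c,r) in dict(cage=((185,179),25),shaft=((257,175),23),hous=((329,175),27)).items():
    m=np.zeros_like(g);cv2.circle(m,c,r,255,-1)
    t=((g>(75 if k=="cage" else 110))&(gr==0)&(m>0)).astype(np.uint8)
    t=cv2.morphologyEx(t,cv2.MORPH_OPEN,cv2.getStructuringElement(cv2.MORPH_ELLIPSE,(5,5) if k!="cage" else (3,3)))
    C=max(cv2.findContours(t,cv2.RETR_EXTERNAL,cv2.CHAIN_APPROX_NONE)[0],key=cv2.contourArea);e=cv2.fitEllipse(cv2.convexHull(C))
    o,d=ray("wrist",e[0],i);h=.006
    q=o+d*((pl+n*h-o)@n)/(d@n)
    q2=q-n*.002
    print(k,np.array(e[0]),np.array(e[1]),"plane",q2,"tri",*tri((o,d),ray("scene",sc[k])),"rack x along slope from line",(q-pl)@up/np.cos(np.radians(35)))
    print("   tool offs",Rt.T@(q2-s["tool_pos"]))
E
```

```text
Traceback (most recent call last):
TypeError: expected non-empty vector for x
```

```bash
cat > m.py <<'E'
from h import *
import pickle
s,i=pickle.load(open("w2.pkl","rb"));im=cv2.imread("pics/w2.png");g=cv2.cvtColor(im,cv2.COLOR_BGR2GRAY)
sc=dict(cage=(137.7,277.4),shaft=(175.9,282.4),hous=(213.9,287.9))
Rt=R.from_rotvec(s["tcp_rot"]).as_matrix()
print("sheet bgr",im[150,220],im[150,300])
b=im.astype(int);gr=((b[...,1]-b[...,2]>8)&(g<100)).astype(np.uint8)
cols=np.arange(150,370,5);rows=np.array([np.argmax(gr[115:175,c])+115 for c in cols])
k=np.abs(rows-np.median(rows))<9;p=np.polyfit(cols[k],rows[k],1);k=np.abs(np.polyval(p,cols)-rows)<1.5;p=np.polyfit(cols[k],rows[k],1);print(k.sum(),p)
A=onz("wrist",(140,np.polyval(p,140)),.0737,i);B=onz("wrist",(375,np.polyval(p,375)),.0737,i)
y=(B-A)/np.linalg.norm(B-A);up=np.array([y[1],-y[0],0]);print("edge",A,B,"rack y deg",np.degrees(np.arctan2(y[1],y[0])),"len",np.linalg.norm(B-A),"tool y",np.degrees(np.arctan2(Rt[1,1],Rt[0,1])))
c35,s35=np.cos(np.radians(35)),np.sin(np.radians(35))
pl=A+up*.072*c35;pl[2]=.115
n=-up*s35+np.array([0,0,c35])
for k,(c,r) in dict(cage=((185,179),25),shaft=((257,175),23),hous=((329,175),27)).items():
    m=np.zeros_like(g);cv2.circle(m,c,r,255,-1)
    t=((g>(75 if k=="cage" else 110))&(gr==0)&(m>0)).astype(np.uint8)
    t=cv2.morphologyEx(t,cv2.MORPH_OPEN,cv2.getStructuringElement(cv2.MORPH_ELLIPSE,(5,5) if k!="cage" else (3,3)))
    C=max(cv2.findContours(t,cv2.RETR_EXTERNAL,cv2.CHAIN_APPROX_NONE)[0],key=cv2.contourArea);e=cv2.fitEllipse(cv2.convexHull(C))
    o,d=ray("wrist",e[0],i)
    q=o+d*((pl+n*.006-o)@n)/(d@n);q2=q-n*.002
    print(k,np.array(e[0]),np.array(e[1]),"plane",q2,"tri",*tri((o,d),ray("scene",sc[k])),"slope x",(q-pl)@up/c35,"tool",Rt.T@(q2-s["tool_pos"]))
E
python3 m.py
```

```text
sheet bgr [82 90 76] [80 88 72]
44 [ -0.0501 150.645 ]
edge [ 0.3749 -0.205   0.0737] [ 0.6997 -0.0725  0.0737] rack y deg 22.19978124872195 len 0.350849274659416 tool y 19.278085539327545
cage [184.2029 176.5173] [43.6675 46.4399] plane [ 0.4573 -0.2209  0.1107] tri [ 0.4585 -0.2151  0.1291] 0.0021247559438892917 slope x -0.01745037972540753 tool [-0.0316 -0.1008  0.2418]
shaft [255.7118 173.9118] [41.1609 42.4389] plane [ 0.5515 -0.1836  0.1114] tri [ 0.5501 -0.1789  0.1281] 0.0005947046324800728 slope x -0.01616653537471849 tool [-0.0275  0.0003  0.241 ]
hous [328.0253 173.3896] [48.0523 48.3539] plane [ 0.6464 -0.1488  0.114 ] tri [ 0.6422 -0.1451  0.1294] 0.0017225153146019048 slope x -0.011716155056871286 tool [-0.026   0.1015  0.2383]
```

>>> {"name": "play_rows", "arguments": {"motion": [[0,0,0,-0.0081,76],[-0.005,0.025,0.04,0,76],[-0.005,0.025,0.04,0,76],[-0.005,0.025,0.04,0,76],[-0.005,0.024,0.042,0,76]]}}

```text
time: 3.58
tool_pos: [0.6428, -0.1327, 0.1904]
tcp_rot: [1.743, 2.613, 0.002]
wrist_force: [-0.9, -0.2, 0.2]
width: 0.89
```

>>> {"name": "play_rows", "arguments": {"motion": [[0,0,0,0,76]]}}

```text
time: 3.7
tool_pos: [0.6396, -0.1321, 0.1858]
tcp_rot: [-1.737, -2.606, 0.004]
wrist_force: [0.2, 0.7, -0.3]
width: 0.893
```

```bash
cat > look.py <<'E'
import sys
from h import *
import pickle
name,thr,zs=sys.argv[1],int(sys.argv[2]),[float(a) for a in sys.argv[3:]]
s=read_state();i=camera_info("wrist");im=read_camera("wrist")[:,:,::-1].copy();cv2.imwrite(f"pics/{name}.png",im)
g=cv2.cvtColor(im,cv2.COLOR_BGR2GRAY);Rt=R.from_rotvec(s["tcp_rot"]).as_matrix()
print(s["time"],s["tool_pos"],"yaw",np.degrees(np.arctan2(Rt[1,1],Rt[0,1])),"w",s["width"],s["wrist_force"])
t=cv2.morphologyEx((g>thr).astype(np.uint8),cv2.MORPH_OPEN,cv2.getStructuringElement(cv2.MORPH_ELLIPSE,(11,11)))
for c in cv2.findContours(t,cv2.RETR_CCOMP,cv2.CHAIN_APPROX_NONE)[0]:
    if 500<cv2.contourArea(c)<30000:
        e=cv2.fitEllipse(cv2.convexHull(c));print("ell",np.array(e[0]),np.array(e[1]),cv2.contourArea(c))
        for z in zs:
            p=onz("wrist",e[0],z,i);print("   z",z,p,"tool",Rt.T@(p-s["tool_pos"]))
E
python3 look.py w3 120 .122 .118 .114
```

```text
3.7 [ 0.6396 -0.1321  0.1858] yaw 22.633747507556397 w 0.8927068844533141 [ 0.1735  0.7097 -0.2919]
ell [253.9276 212.7508] [76.3894 78.2207] 4596.5
   z 0.122 [ 0.6448 -0.1484  0.122 ] tool [-0.0174 -0.001   0.0637]
   z 0.118 [ 0.6453 -0.1498  0.118 ] tool [-0.019  -0.001   0.0677]
   z 0.114 [ 0.6458 -0.1512  0.114 ] tool [-0.0205 -0.0011  0.0717]
ell [253.8184 212.5175] [42.6821 46.3506] 1494.0
   z 0.122 [ 0.6446 -0.1482  0.122 ] tool [-0.0172 -0.0011  0.0637]
   z 0.118 [ 0.6451 -0.1496  0.118 ] tool [-0.0187 -0.0011  0.0677]
   z 0.114 [ 0.6456 -0.151   0.114 ] tool [-0.0203 -0.0012  0.0717]
ell [135.9958 206.0947] [64.0284 70.8972] 3471.5
   z 0.122 [ 0.5519 -0.1811  0.122 ] tool [-0.0119 -0.0993  0.0645]
   z 0.118 [ 0.5509 -0.183   0.118 ] tool [-0.0133 -0.101   0.0685]
   z 0.114 [ 0.5498 -0.185   0.114 ] tool [-0.0148 -0.1027  0.0725]
ell [135.8937 205.2678] [30.3094 35.7866] 797.5
   z 0.122 [ 0.5516 -0.1804  0.122 ] tool [-0.0112 -0.0993  0.0645]
   z 0.118 [ 0.5506 -0.1823  0.118 ] tool [-0.0126 -0.101   0.0685]
   z 0.114 [ 0.5495 -0.1843  0.114 ] tool [-0.014  -0.1027  0.0725]
ell [106.5 138. ] [17.3603 63.1293] 584.0
   z 0.122 [ 0.5146 -0.1356  0.122 ] tool [ 0.0444 -0.1162  0.065 ]
   z 0.118 [ 0.5129 -0.1368  0.118 ] tool [ 0.0439 -0.1182  0.069 ]
   z 0.114 [ 0.5112 -0.138   0.114 ] tool [ 0.0434 -0.1202  0.073 ]
ell [306.5832  62.2412] [36.9144 69.9613] 906.5
   z 0.122 [ 0.6353 -0.0257  0.122 ] tool [0.0994 0.0374 0.0642]
   z 0.118 [ 0.6356 -0.0251  0.118 ] tool [0.0999 0.038  0.0682]
   z 0.114 [ 0.636  -0.0244  0.114 ] tool [0.1003 0.0387 0.0722]
ell [92.4462 63.507 ] [159.0544 393.1082] 28393.0
   z 0.122 [ 0.4911 -0.0868  0.122 ] tool [ 0.0985 -0.1191  0.0653]
   z 0.118 [ 0.489  -0.0872  0.118 ] tool [ 0.0989 -0.1212  0.0694]
   z 0.114 [ 0.4869 -0.0876  0.114 ] tool [ 0.0994 -0.1232  0.0734]
```

View pics/w3.png

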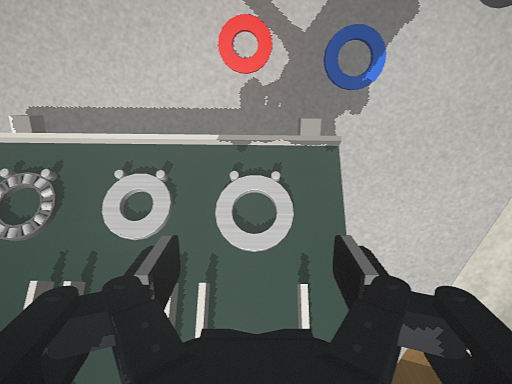

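The housing washer is at (254,213), the shaft washer at (136,206), and the pins sit downhill of each. The ellipse sizes agree with disc centres at z≈0.118. I'll lower the pads along the level diameter, offset downhill so they clear the rising sheet, and watch for touch.

>>> {"name": "play_rows", "arguments": {"motion": [[-0.0105,-0.001,0,0,73],[0,0,0.03,0,73],[0,0,0.026,0,73],[0,0,0.002,0,73],[0,0,0,0,73]], "squeeze": 20}}

```text
time: 4.38
tool_pos: [0.6459, -0.1472, 0.1357]
tcp_rot: [1.746, 2.608, 0.002]
wrist_force: [0.6, -0.2, 0.1]
width: 0.855
```

>>> {"name": "play_rows", "arguments": {"motion": [[0,0,0.0025,0,73],[0,0,0,0,73]]}}

```text
time: 4.62
tool_pos: [0.6454, -0.1467, 0.1318]
tcp_rot: [1.747, 2.609, 0.001]
wrist_force: [-0.3, 0.4, -0.5]
width: 0.853
```

>>> {"name": "play_rows", "arguments": {"motion": [[0,0,0.0025,0,73],[0,0,0,0,73]]}}

```text
time: 4.88
tool_pos: [0.6446, -0.1464, 0.1279]
tcp_rot: [-1.747, -2.61, 0.0]
wrist_force: [-0.0, -0.1, -0.1]
width: 0.856
```

>>> {"name": "play_rows", "arguments": {"motion": [[0,0,0.0025,0,73],[0,0,0,0,73]]}}

```text
time: 5.12
tool_pos: [0.6445, -0.1464, 0.1252]
tcp_rot: [-1.747, -2.61, 0.0]
wrist_force: [0.2, 0.1, -1.0]
width: 0.852
```

>>> {"name": "play_rows", "arguments": {"motion": [[0.005,-0.0005,0.0025,0,73],[0,0,0.002,0,73],[0,0,0,0,73]]}}

```text
time: 5.5
tool_pos: [0.6422, -0.1419, 0.1208]
tcp_rot: [-1.747, -2.61, 0.0]
wrist_force: [-0.1, 0.4, 0.4]
width: 0.853
```

>>> {"name": "play_rows", "arguments": {"motion": [[0,0,0.002,0,73],[0,0,0,0,73]]}}

```text
time: 5.75
tool_pos: [0.6423, -0.1421, 0.119]
tcp_rot: [-1.748, -2.61, 0.0]
wrist_force: [-0.5, 0.0, -1.1]
width: 0.854
```

>>> {"name": "play_rows", "arguments": {"motion": [[0,0,0.002,0,73],[0,0,0,0,73]]}}

```text
time: 6.0
tool_pos: [0.6423, -0.1421, 0.1169]
tcp_rot: [-1.748, -2.61, 0.0]
wrist_force: [-0.1, -0.3, 0.0]
width: 0.854
```

>>> {"name": "play_rows", "arguments": {"motion": [[0,0,0.0015,0,73],[0,0,0,0,73]]}}

```text
time: 6.25
tool_pos: [0.6423, -0.142, 0.1155]
tcp_rot: [-1.747, -2.61, 0.0]
wrist_force: [-0.4, -0.5, 0.3]
width: 0.856
```

```bash
python3 look.py w4 120 .1215 | head -8
```

```text
6.25 [ 0.6423 -0.142   0.1155] yaw 22.400656807279187 w 0.8562702333839398 [-0.4051 -0.4544  0.3377]
ell [416.4771 382.9209] [35.8696 83.7837] 1094.5
   z 0.1215 [ 0.7936 -0.2086  0.1215] tool [-0.1193  0.1145 -0.0061]
ell [254.5321 238.6135] [107.9189 108.699 ] 9064.0
   z 0.1215 [ 0.6449 -0.1489  0.1215] tool [-0.0073 -0.0002 -0.006 ]
ell [254.3593 237.8665] [60.7711 63.7246] 2952.0
   z 0.1215 [ 0.6446 -0.1485  0.1215] tool [-0.0068 -0.0003 -0.006 ]
ell [ 90.5788 222.7403] [ 94.7111 113.7613] 7145.5
```

View pics/w4.png

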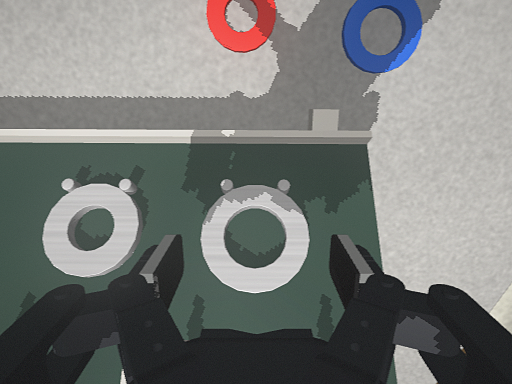

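```bash
python3 - <<'E'
import cv2
im=cv2.imread("pics/w4.png")[180:350,100:400];cv2.imwrite("pics/w4c.png",cv2.resize(im,None,fx=2.6,fy=2.6,interpolation=cv2.INTER_CUBIC))
E
```

```text
(no output)
```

View pics/w4c.png

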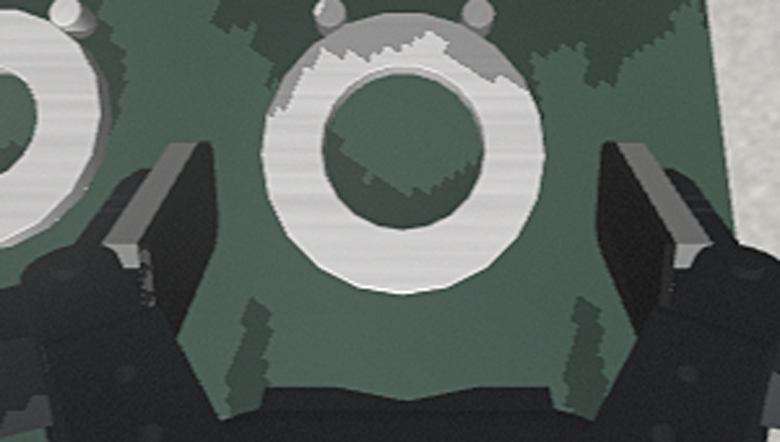

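>>> {"name": "play_rows", "arguments": {"motion": [[0,0,0.002,0,73],[0,0,0,0,73]]}}

```text
time: 6.55
tool_pos: [0.6422, -0.142, 0.1134]
tcp_rot: [-1.747, -2.61, 0.0]
wrist_force: [-1.4, 0.4, 0.3]
width: 0.853
```

>>> {"name": "play_rows", "arguments": {"motion": [[0,0,0.002,0,73],[0,0,0,0,73]]}}

```text
time: 6.8
tool_pos: [0.6422, -0.142, 0.1114]
tcp_rot: [-1.747, -2.61, 0.0]
wrist_force: [0.1, -0.4, 0.2]
width: 0.854
```

The pads span rows 235–270 at their tips on both sides of the washer, with the gap looking right. Scaled against the disc, the tips seem to sit well above it. I'll keep lowering and feel for the sheet.

>>> {"name": "play_rows", "arguments": {"motion": [[0,0,0.002,0,73],[0,0,0,0,73]]}}

```text
time: 7.05
tool_pos: [0.6423, -0.142, 0.1094]
tcp_rot: [-1.747, -2.61, 0.0]
wrist_force: [0.2, -0.4, 0.3]
width: 0.854
```

>>> {"name": "play_rows", "arguments": {"motion": [[0,0,0.002,0,73],[0,0,0,0,73]]}}

```text
time: 7.3
tool_pos: [0.6423, -0.142, 0.1074]
tcp_rot: [-1.747, -2.61, 0.0]
wrist_force: [0.2, 0.2, 0.5]
width: 0.853
```

>>> {"name": "play_rows", "arguments": {"motion": [[0,0,0.002,0,73],[0,0,0,0,73]]}}

```text
time: 7.55
tool_pos: [0.6423, -0.142, 0.1054]
tcp_rot: [-1.748, -2.61, 0.0]
wrist_force: [-0.3, -0.5, 0.2]
width: 0.853
```

>>> {"name": "play_rows", "arguments": {"motion": [[0,0,0.002,0,73],[0,0,0,0,73]]}}

```text
time: 7.8
tool_pos: [0.6423, -0.142, 0.1034]
tcp_rot: [-1.747, -2.61, 0.0]
wrist_force: [0.3, 0.1, -0.3]
width: 0.854
```

>>> {"name": "play_rows", "arguments": {"motion": [[0,0,0.002,0,73],[0,0,0,0,73]]}}

```text
time: 8.05
tool_pos: [0.6423, -0.142, 0.1014]
tcp_rot: [-1.747, -2.61, 0.0]
wrist_force: [-0.3, -0.7, 0.2]
width: 0.854
```

>>> {"name": "play_rows", "arguments": {"motion": [[0,0,0.002,0,73],[0,0,0,0,73]]}}

```text
time: 8.3
tool_pos: [0.6423, -0.142, 0.0994]
tcp_rot: [-1.747, -2.61, 0.0]
wrist_force: [0.5, 0.5, -0.3]
width: 0.854
```

>>> {"name": "play_rows", "arguments": {"motion": [[0,0,0.002,0,73],[0,0,0,0,73]]}}

```text
time: 8.55
tool_pos: [0.6423, -0.142, 0.0974]
tcp_rot: [-1.747, -2.61, 0.0]
wrist_force: [-0.1, -0.2, -0.7]
width: 0.859
```

>>> {"name": "play_rows", "arguments": {"motion": [[0,0,0.002,0,73],[0,0,0,0,73]]}}

```text
time: 8.8
tool_pos: [0.6423, -0.142, 0.0954]
tcp_rot: [-1.747, -2.61, 0.0]
wrist_force: [-0.3, -1.0, 0.4]
width: 0.858
```

```bash
python3 look.py w5 120 .1215 | head -6; python3 - <<'E'
import cv2
im=cv2.imread("pics/w5.png")[180:350,100:400];cv2.imwrite("pics/w5c.png",cv2.resize(im,None,fx=2.6,fy=2.6,interpolation=cv2.INTER_CUBIC))
E
```

```text
8.8 [ 0.6423 -0.142   0.0954] yaw 22.40210418568076 w 0.8584524351661398 [-0.3141 -1.0306  0.366 ]
ell [427.6766 394.5181] [24.8786 99.3589] 608.5
   z 0.1215 [ 0.7832 -0.1977  0.1215] tool [-0.1052  0.1091 -0.0261]
ell [254.3937 255.604 ] [121.607  123.0652] 11576.0
   z 0.1215 [ 0.645  -0.1491  0.1215] tool [-0.0076 -0.0002 -0.0261]
ell [254.4184 252.7674] [71.2782 73.0323] 3930.0
```

View pics/w5c.png

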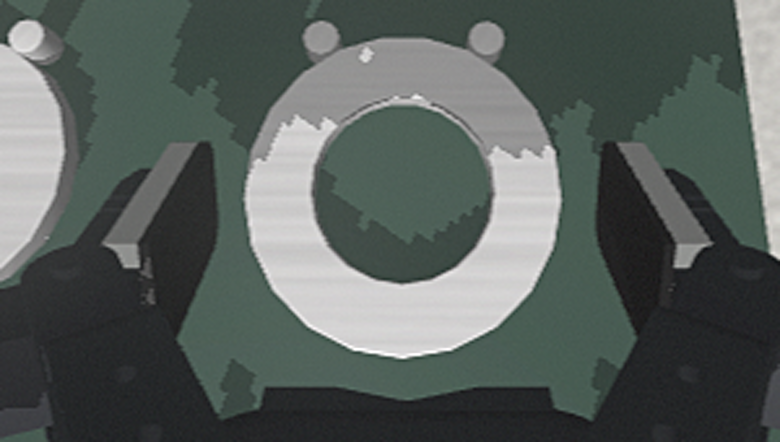

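The sizes agree that the tips are still about 15 mm above the washer: the gap is 149 px against 122 px for the disc. So the real tips lie about 37 mm behind the reported TCP at this opening. Down further, with an opening of 70.

>>> {"name": "play_rows", "arguments": {"motion": [[-0.0015,-0.0005,0.005,0,70],[0,0,0.005,0,70],[0,0,0,0,70]]}}

```text
time: 9.22
tool_pos: [0.6418, -0.1435, 0.0847]
tcp_rot: [-1.747, -2.609, 0.001]
wrist_force: [0.2, 0.2, -0.1]
width: 0.818
```

>>> {"name": "play_rows", "arguments": {"motion": [[0,0,0.0015,0,70],[0,0,0,0,70]]}}

```text
time: 9.48
tool_pos: [0.6425, -0.1436, 0.0841]
tcp_rot: [-1.748, -2.611, 0.0]
wrist_force: [0.1, -0.2, 0.3]
width: 0.819
```

>>> {"name": "play_rows", "arguments": {"motion": [[0,0,0.0015,0,70],[0,0,0,0,70]]}}

```text
time: 9.72
tool_pos: [0.6425, -0.1436, 0.0826]
tcp_rot: [-1.748, -2.611, 0.0]
wrist_force: [0.2, 0.5, -0.1]
width: 0.818
```

>>> {"name": "play_rows", "arguments": {"motion": [[0,0,0.0015,0,70],[0,0,0,0,70]]}}

```text
time: 9.98
tool_pos: [0.6424, -0.1436, 0.081]
tcp_rot: [-1.747, -2.61, 0.0]
wrist_force: [0.4, 0.5, 0.6]
width: 0.823
```

>>> {"name": "play_rows", "arguments": {"motion": [[0,0,0.0015,0,70],[0,0,0,0,70]]}}

```text
time: 10.22
tool_pos: [0.6424, -0.1436, 0.0795]
tcp_rot: [-1.747, -2.61, 0.0]
wrist_force: [-0.0, -0.5, 0.2]
width: 0.82
```

>>> {"name": "play_rows", "arguments": {"motion": [[0,0,0.0015,0,70],[0,0,0,0,70]]}}

```text
time: 10.48
tool_pos: [0.6424, -0.1436, 0.0779]
tcp_rot: [-1.747, -2.61, 0.0]
wrist_force: [-0.2, 0.0, -0.3]
width: 0.819
```

>>> {"name": "play_rows", "arguments": {"motion": [[0,0,0.001,0,70],[0,0,0,0,70]]}}

```text
time: 10.72
tool_pos: [0.6426, -0.1437, 0.0776]
tcp_rot: [1.748, 2.61, 0.0]
wrist_force: [-0.7, 0.3, 3.5]
width: 0.821
```

```bash
python3 look.py w6 120 .1215 | head -6; python3 - <<'E'
import cv2
im=cv2.imread("pics/w6.png")[180:350,100:400];cv2.imwrite("pics/w6c.png",cv2.resize(im,None,fx=2.6,fy=2.6,interpolation=cv2.INTER_CUBIC))
E
```

```text
10.725 [ 0.6426 -0.1437  0.0776] yaw 22.4008746552425 w 0.820966661068091 [-0.7     0.2789  3.494 ]
ell [254.7849 270.0186] [136.5578 137.3339] 14268.5
   z 0.1215 [ 0.6448 -0.1487  0.1215] tool [-0.0055  0.0001 -0.0439]
ell [254.9369 267.9146] [80.0553 82.7769] 5102.0
   z 0.1215 [ 0.6444 -0.1476  0.1215] tool [-0.0044  0.0001 -0.0439]
ell [ 50.546  249.9138] [113.5208 149.9663] 6905.0
```

View pics/w6c.png

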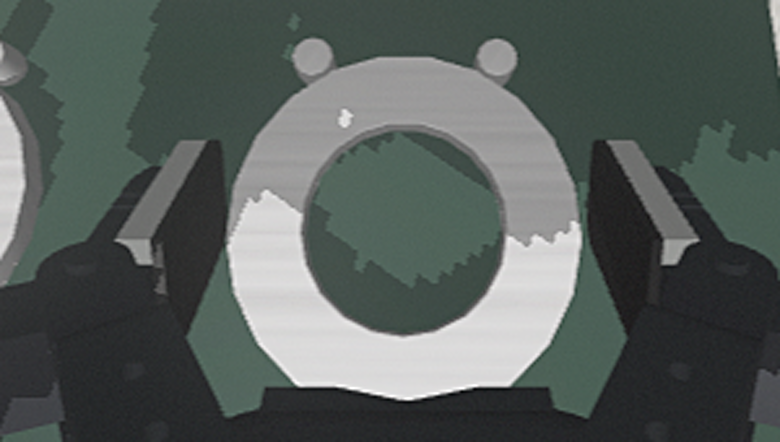

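Touch found at TCP z=0.0776: the washer is centred between the pads at crop (405,228) and the gap is even. I'll raise 2 mm, close lightly and lift.

>>> {"name": "play_rows", "arguments": {"motion": [[0,0,-0.002,0,70],[0,0,0,0,60],[0,0,0,0,60],[0,0,0,0,60],[0,0,0,0,60]], "squeeze": 25}}

```text
time: 11.4
tool_pos: [0.6424, -0.1438, 0.0797]
tcp_rot: [1.748, 2.611, -0.0]
wrist_force: [-3.3, -0.2, 6.0]
width: 0.745
```

>>> {"name": "play_rows", "arguments": {"motion": [[0,0,-0.002,0,60],[0,0,-0.003,0,60],[0,0,-0.005,0,60],[0,0,-0.01,0,60],[0,0,0,0,60]]}}

```text
time: 12.02
tool_pos: [0.6438, -0.144, 0.1009]
tcp_rot: [1.746, 2.608, 0.002]
wrist_force: [0.0, 0.4, -1.3]
width: 0.747
```

```bash
python3 look.py w7 120 .1415 | head -8
```

```text
12.025 [ 0.6438 -0.144   0.1009] yaw 22.400082209587612 w 0.7470284838333738 [ 0.0486  0.3835 -1.3222]
ell [255.9965 268.4877] [134.556  136.2666] 14020.0
   z 0.1415 [ 0.6468 -0.1498  0.1415] tool [-0.0066  0.0007 -0.0406]
ell [256.1088 265.6715] [79.0579 81.6964] 4971.0
   z 0.1415 [ 0.6463 -0.1483  0.1415] tool [-0.005   0.0007 -0.0406]
ell [ 74.9207 229.8443] [103.4636 125.6059] 8422.5
   z 0.1415 [ 0.5601 -0.1632  0.1415] tool [ 0.0141 -0.0846 -0.0408]
ell [ 74.5602 235.679 ] [45.328  56.0273] 1854.5
```

View pics/w7.png

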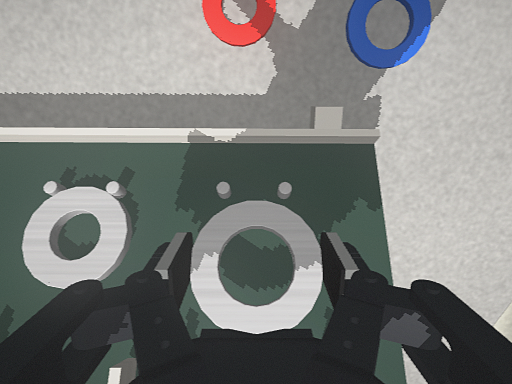

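The housing washer is held by both pads, still at the rack's slope, with the middle at (256,267). The weight reads about 1.3 N. Next I carry it over the plate.

>>> {"name": "play_rows", "arguments": {"motion": [[0,0,-0.02,0,60],[0,0,-0.025,0,60],[0.02,0.002,-0.015,0,60],[0.036,0.003,0,0,60],[0.045,0.0045,0,0,60]]}}

```text
time: 12.7
tool_pos: [0.6124, -0.0452, 0.1603]
tcp_rot: [1.749, 2.609, 0.002]
wrist_force: [-0.2, 0.5, -1.4]
width: 0.749
```

>>> {"name": "play_rows", "arguments": {"motion": [[0.045,0.0045,0,0,60],[0.045,0.0045,0,0,60],[0.045,0.0045,0,0,60],[0.045,0.0045,0,0,60],[0.045,0.0045,0,0,60]]}}

```text
time: 13.32
tool_pos: [0.5464, 0.1723, 0.1599]
tcp_rot: [-1.747, -2.611, -0.001]
wrist_force: [0.2, -0.0, -1.1]
width: 0.743
```

>>> {"name": "play_rows", "arguments": {"motion": [[0.03,0.0022,0,0,60],[0.015,0.001,0,0,60],[0,0,0,0,60],[0,0,0,0,60]]}}

```text
time: 13.82
tool_pos: [0.5339, 0.212, 0.1593]
tcp_rot: [1.748, 2.61, -0.0]
wrist_force: [-0.4, -0.0, -1.6]
width: 0.749
```

```bash
python3 look.py w8 125 .065; python3 - <<'E'
from h import *
im=cv2.imread("pics/w8.png");i=camera_info("wrist")
E
```

```text
13.825 [0.5339 0.212  0.1593] yaw 22.375485524732483 w 0.7486646173574687 [-0.3642 -0.0258 -1.5706]
ell [398.5973 369.212 ] [41.8054 65.3193] 1430.5
   z 0.065 [0.7652 0.0731 0.065 ] tool [-0.2165  0.161   0.0944]
ell [120.4583 357.9899] [32.3741 43.7834] 868.0
   z 0.065 [ 0.4725 -0.0307  0.065 ] tool [-0.201  -0.1492  0.0944]
ell [247.8756 287.4808] [28.9459 65.0714] 1191.5
   z 0.065 [0.5691 0.1067 0.065 ] tool [-0.1107 -0.0075  0.0944]
ell [451.9565 282.2699] [126.1001 166.3264] 7001.0
   z 0.065 [0.7586 0.1916 0.065 ] tool [-0.1044  0.2001  0.0944]
ell [254.7723 247.5067] [193.9601 208.8029] 21490.0
   z 0.065 [0.5584 0.1512 0.065 ] tool [-0.0655 -0.0004  0.0943]
ell [257.375  265.9966] [80.9736 83.4063] 5048.0
   z 0.065 [0.5686 0.1333 0.065 ] tool [-0.0859  0.0022  0.0943]
ell [502.6146  89.5665] [110.7425 227.4298] 10152.0
   z 0.065 [0.6952 0.3668 0.065 ] tool [0.0818 0.208  0.0943]
ell [407.7061  49.1613] [ 80.3624 140.4674] 5460.0
   z 0.065 [0.6053 0.3634 0.065 ] tool [0.1128 0.1237 0.0942]
ell [268.4181  14.9081] [84.0954 85.5747] 3758.5
   z 0.065 [0.4911 0.343  0.065 ] tool [0.1374 0.0103 0.0942]
```

View pics/w8.png

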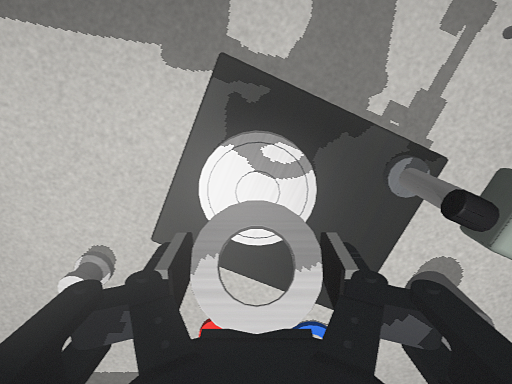

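The washer is over the plate. The plate's rim spans columns 198–317 from row 131, and the small ring is near (258,188). I'll fit the visible rim for the final shift.

```bash
cat > plate.py <<'E'
# fit plate rim: rays cast out from a seed pixel, first bright->dark edge, only in the upper sector; robust conic
from h import *
import sys
def plate(name,i,s,seed=(257,188),lo=85,angs=range(170,371,4)):
    g=cv2.GaussianBlur(cv2.cvtColor(cv2.imread(f"pics/{name}.png"),cv2.COLOR_BGR2GRAY),(3,3),0);P=[]
    for a in angs:
        d=np.array([np.cos(np.radians(a)),np.sin(np.radians(a))])
        for r in np.arange(45,75,.5):
            q=np.array(seed)+d*r
            if g[int(round(q[1])),int(round(q[0]))]<lo: P.append(q);break
    Q=np.array([onz("wrist",q,.065,i) for q in P])[:,:2]
    f=lambda Q:np.linalg.lstsq(np.c_[2*Q,np.ones(len(Q))],(Q**2).sum(1),rcond=None)[0]
    for _ in range(4):
        c=f(Q);r=np.sqrt(c[2]+c[0]**2+c[1]**2);e=np.abs(np.hypot(*(Q-c[:2]).T)-r);Q=Q[e<max(.0015,2*np.median(e))]
    print("plate",c[:2],"r",r,"n",len(Q),"res",np.std(np.hypot(*(Q-c[:2]).T)-r))
    return c[:2]
if __name__=="__main__":
    s=read_state();i=camera_info("wrist");Rt=R.from_rotvec(s["tcp_rot"]).as_matrix()
    for lo in(75,90,105):
        c=plate(sys.argv[1],i,s,lo=lo);print("tool",Rt.T@(np.r_[c,.065]-s["tool_pos"]))
E
python3 plate.py w8
python3 - <<'E'
import cv2
g=cv2.cvtColor(cv2.imread("pics/w8.png"),cv2.COLOR_BGR2GRAY)
print(g[188,190:205],g[124:136,257],g[188,312:325])
E
```

```text
plate [0.5379 0.2042] r 0.0568259592958794 n 33 res 0.000401371209437795
tool [-0.0085  0.0007  0.0943]
plate [0.5383 0.2046] r 0.055807843749336894 n 37 res 0.00046471968084645505
tool [-0.0083  0.0012  0.0943]
plate [0.5385 0.2043] r 0.0555043005583435 n 51 res 0.0003611517932147034
tool [-0.0086  0.0014  0.0943]
[102 100 103 100 102 102 103  93 129 239 251 246 245 245 246] [ 62  63  62  66  64  62  84 112 108 153 146 146] [226 224 226 232 176  59  75  75  76  77  77  73  77]
```

The plate centre is at (0.5384, 0.2044) with a fitted radius of 55.5 mm. The held washer's centre is within 0.5 mm of it in the tool frame. To level the washer I'll touch its low edge down, then lower while backing along −x so that edge doesn't scrape.

>>> {"name": "play_rows", "arguments": {"motion": [[0.003,0.0004,0.03,0,60],[0.003,0,0.035,0,60],[0.002,0,0.025,0,60],[0,0,0.01,0,60],[0,0,0,0,60]]}}

```text
time: 14.5
tool_pos: [0.531, 0.2195, 0.0587]
tcp_rot: [-1.749, -2.609, 0.002]
wrist_force: [-0.1, -0.9, -1.0]
width: 0.745
```

>>> {"name": "play_rows", "arguments": {"motion": [[0,0,0.003,0,60],[0,0,0,0,60],[0,0,0,0,60]]}}

```text
time: 14.88
tool_pos: [0.5316, 0.2205, 0.057]
tcp_rot: [1.747, 2.61, 0.002]
wrist_force: [0.0, 0.3, -2.2]
width: 0.746
```

>>> {"name": "play_rows", "arguments": {"motion": [[0,0,0.002,0,60],[0,0,0,0,60]]}}

```text
time: 15.12
tool_pos: [0.5309, 0.2203, 0.0541]
tcp_rot: [-1.747, -2.611, 0.0]
wrist_force: [0.3, -1.0, -1.7]
width: 0.747
```

>>> {"name": "play_rows", "arguments": {"motion": [[0,0,0.0015,0,60],[0,0,0,0,60]]}}

```text
time: 15.38
tool_pos: [0.5309, 0.2203, 0.0525]
tcp_rot: [-1.747, -2.61, 0.001]
wrist_force: [-0.2, -1.0, -0.7]
width: 0.746
```

>>> {"name": "play_rows", "arguments": {"motion": [[0,0,0.0015,0,60],[0,0,0,0,60]]}}

```text
time: 15.62
tool_pos: [0.5308, 0.2203, 0.0509]
tcp_rot: [-1.747, -2.61, 0.001]
wrist_force: [0.7, -0.3, -1.8]
width: 0.744
```

>>> {"name": "play_rows", "arguments": {"motion": [[-0.0005,0,0.0015,0,60],[0,0,0,0,60]]}}

```text
time: 15.88
tool_pos: [0.5311, 0.2198, 0.0495]
tcp_rot: [-1.748, -2.61, 0.0]
wrist_force: [-0.0, -0.1, -1.5]
width: 0.749
```

>>> {"name": "play_rows", "arguments": {"motion": [[-0.0008,0,0.0012,0,60],[0,0,0,0,60]]}}

```text
time: 16.12
tool_pos: [0.5316, 0.2192, 0.0486]
tcp_rot: [-1.748, -2.61, -0.0]
wrist_force: [-0.7, -0.4, -0.2]
width: 0.746
```

>>> {"name": "play_rows", "arguments": {"motion": [[-0.0008,0,0.0012,0,60],[0,0,0,0,60]]}}

```text
time: 16.38
tool_pos: [0.532, 0.2186, 0.0477]
tcp_rot: [-1.748, -2.61, -0.001]
wrist_force: [-0.7, 1.6, 2.9]
width: 0.746
```

The edge touched at TCP z≈0.0485, as predicted, with about 4 N. Now levelling.

>>> {"name": "play_rows", "arguments": {"motion": [[-0.0012,0,0.0015,0,60],[-0.0008,0,0.0015,0,60],[0,0,0,0,60]]}}

```text
time: 16.75
tool_pos: [0.5331, 0.2163, 0.0447]
tcp_rot: [1.747, 2.61, 0.001]
wrist_force: [-1.4, -0.5, 4.5]
width: 0.745
```

>>> {"name": "play_rows", "arguments": {"motion": [[-0.0008,0,0.0015,0,60],[-0.0008,0,0.0015,0,60],[0,0,0,0,60]]}}

```text
time: 17.12
tool_pos: [0.5339, 0.2146, 0.0418]
tcp_rot: [1.747, 2.61, 0.0]
wrist_force: [-0.9, -1.8, 5.8]
width: 0.746
```

>>> {"name": "play_rows", "arguments": {"motion": [[-0.0007,0,0.0015,0,60],[-0.0005,0,0.0015,0,60],[0,0,0,0,60]]}}

```text
time: 17.5
tool_pos: [0.5345, 0.2133, 0.0388]
tcp_rot: [1.746, 2.609, 0.0]
wrist_force: [-0.1, -2.6, 5.3]
width: 0.746
```

>>> {"name": "play_rows", "arguments": {"motion": [[-0.0005,0,0.0015,0,60],[-0.0005,0,0.0015,0,60],[0,0,0,0,60]]}}

```text
time: 17.88
tool_pos: [0.535, 0.2123, 0.0358]
tcp_rot: [1.746, 2.609, 0.0]
wrist_force: [-0.2, -3.2, 4.8]
width: 0.746
```

>>> {"name": "play_rows", "arguments": {"motion": [[-0.0003,0,0.0015,0,60],[-0.0003,0,0.001,0,60],[0,0,0,0,60]]}}

```text
time: 18.25
tool_pos: [0.5353, 0.2118, 0.0333]
tcp_rot: [1.746, 2.609, 0.0]
wrist_force: [0.8, -3.2, 5.0]
width: 0.75
```

```bash
python3 look.py w9 120 .07 | grep -A1 -E "ell .2[3-7]"
```

```text
ell [255.6453 261.4811] [167.6656 187.9554] 19635.0
   z 0.07 [0.5376 0.2073 0.07  ] tool [-0.005   0.0005 -0.0366]
ell [255.9772 264.9526] [74.1072 78.6575] 761.5
   z 0.07 [0.5385 0.2056 0.07  ] tool [-0.007   0.0006 -0.0366]
ell [255.8313 240.9938] [165.4166 202.6546] 4125.5
   z 0.07 [0.5334 0.2178 0.07  ] tool [ 0.0063  0.0006 -0.0367]
```

>>> {"name": "play_rows", "arguments": {"motion": [[0,0,0.001,0,60],[0,0,0,0,60]]}}

```text
time: 18.55
tool_pos: [0.5354, 0.2117, 0.0324]
tcp_rot: [1.746, 2.609, 0.0]
wrist_force: [-0.1, -3.1, 4.8]
width: 0.748
```

>>> {"name": "play_rows", "arguments": {"motion": [[0,0,0.0008,0,60],[0,0,0,0,60]]}}

```text
time: 18.8
tool_pos: [0.5354, 0.2117, 0.0316]
tcp_rot: [1.746, 2.609, 0.0]
wrist_force: [0.1, -1.7, 4.7]
width: 0.746
```

>>> {"name": "play_rows", "arguments": {"motion": [[0,0,0.0005,0,60],[0,0,0,0,60]]}}

```text
time: 19.05
tool_pos: [0.5355, 0.2116, 0.0312]
tcp_rot: [1.746, 2.609, 0.0]
wrist_force: [0.1, -3.4, 5.1]
width: 0.749
```

>>> {"name": "play_rows", "arguments": {"motion": [[0,0,0.0004,0,60],[0,0,0,0,60]]}}

```text
time: 19.3
tool_pos: [0.5355, 0.2116, 0.0311]
tcp_rot: [1.746, 2.609, 0.0]
wrist_force: [-1.0, -3.2, 7.4]
width: 0.747
```

>>> {"name": "play_rows", "arguments": {"motion": [[0,0,0.0004,0,60],[0,0,0,0,60]]}}

```text
time: 19.55
tool_pos: [0.5355, 0.2116, 0.0311]
tcp_rot: [1.746, 2.609, 0.0]
wrist_force: [-2.5, -3.8, 9.6]
width: 0.749
```

>>> {"name": "play_rows", "arguments": {"motion": [[0,0,0.0004,0,60],[0,0,0,0,60]]}}

```text
time: 19.8
tool_pos: [0.5355, 0.2116, 0.0311]
tcp_rot: [1.746, 2.609, 0.0]
wrist_force: [-2.6, -4.2, 12.7]
width: 0.748
```

The force rises while z stays at 0.0311, so the washer is flat. I'll relieve, release and lift.

>>> {"name": "play_rows", "arguments": {"motion": [[0,0,-0.0008,0,60],[0,0,0,0,70],[0,0,0,0,76],[0,0,0,0,76],[0,0,-0.005,0,76]]}}

```text
time: 20.42
tool_pos: [0.5335, 0.2123, 0.0344]
tcp_rot: [-1.747, -2.61, 0.002]
wrist_force: [0.6, 0.9, -0.2]
width: 0.891
```

>>> {"name": "play_rows", "arguments": {"motion": [[0,0,-0.03,0,76],[0,0,-0.05,0,76],[0.02,0,-0.05,0,76],[0,0,0,0,76],[0,0,0,0,76]]}}

```text
time: 21.05
tool_pos: [0.5265, 0.231, 0.1651]
tcp_rot: [1.747, 2.611, 0.0]
wrist_force: [-0.9, -0.2, 0.0]
width: 0.89
```

```bash
python3 look.py w10 120 .073 | grep -A1 -E "ell .2[3-7]|tool_pos|^2"; python3 - <<'E'
import cv2
g=cv2.cvtColor(cv2.imread("pics/w10.png"),cv2.COLOR_BGR2GRAY)
cv2.imwrite("pics/w10c.png",g)
print([int(v) for v in g[::6,256]]); print([int(v) for v in g[200,150:370:5]])
E
```

```text
21.05 [0.5265 0.231  0.1651] yaw 22.428615455957917 w 0.8900704344312118 [-0.899  -0.1652  0.0102]
ell [421.0381 409.4158] [ 52.4163 126.3927] 1150.5
--
ell [254.1422 328.7825] [ 92.0106 204.9347] 6087.0
   z 0.073 [0.5865 0.0828 0.073 ] tool [-0.1598 -0.0011  0.0922]
--
ell [256.3329 205.8761] [102.082  114.9569] 8491.0
   z 0.073 [0.5356 0.2115 0.073 ] tool [-0.0215  0.001   0.0921]
--
ell [268.2848  15.18  ] [83.6764 88.6621] 3868.0
   z 0.073 [0.4837 0.3612 0.073 ] tool [0.1367 0.0101 0.0921]
[168, 171, 167, 167, 174, 169, 175, 176, 170, 181, 114, 117, 114, 178, 114, 118, 69, 52, 55, 54, 56, 58, 56, 85, 89, 64, 239, 248, 237, 137, 237, 238, 240, 235, 234, 237, 233, 238, 108, 231, 224, 224, 239, 226, 79, 75, 76, 75, 71, 195, 181, 184, 178, 183, 182, 187, 35, 34, 33, 33, 35, 34, 31, 32]
[183, 181, 187, 191, 182, 74, 95, 95, 97, 98, 102, 243, 209, 242, 243, 245, 242, 240, 229, 239, 237, 234, 235, 234, 235, 213, 231, 228, 196, 225, 226, 214, 220, 76, 74, 74, 71, 67, 67, 65, 63, 63, 62, 62]
```

```bash
cat > rings.py <<'E'
# metric top view of a level plane about the plate centre (4 px/mm), circles by cv2.HoughCircles
from h import *
import sys
def rings(img,i,z,radii,c=(.5384,.2044),h=45,N=4):
    P=np.array(i["pose"]);K=np.array(i["intrinsics"]);w=2*h*N
    src=[];dst=np.float32([[0,0],[w,0],[w,w],[0,w]])
    for u,v in dst:
        p=np.r_[c[0]+(u/N-h)/1e3,c[1]+(v/N-h)/1e3,z];q=K@(P[:3,:3].T@(p-P[:3,3]));src.append(q[:2]/q[2])
    g=cv2.warpPerspective(cv2.cvtColor(img,cv2.COLOR_BGR2GRAY),cv2.getPerspectiveTransform(np.float32(src),dst),(w,w))
    for r in radii:
        C=cv2.HoughCircles(cv2.GaussianBlur(g,(5,5),0),cv2.HOUGH_GRADIENT_ALT,1,8,param1=60,param2=.5,minRadius=int((r-1.5)*N),maxRadius=int((r+1.5)*N))
        if C is not None:
            for k in C.reshape(-1,C.shape[-1])[:4]: print(" z",z,"r",r,"found r",k[2]/N,"dx,dy mm",k[:2]/N-h)
    return g
if __name__=="__main__":
    i=camera_info("wrist");im=cv2.imread(f"pics/{sys.argv[1]}.png")
    for a in sys.argv[2:]:
        z,*r=[float(x) for x in a.split(",")];g=rings(im,i,z,r);cv2.imwrite(f"pics/{sys.argv[1]}_r{z}.png",g)
E
python3 rings.py w10 .073,33,19 .065,55,33,19
```

```text
z 0.073 r 33.0 found r 32.81556 dx,dy mm [10.5  8. ]
 z 0.073 r 19.0 found r 18.956438 dx,dy mm [-1.25  4.  ]
 z 0.065 r 33.0 found r 32.925606 dx,dy mm [-0.125  1.5  ]
 z 0.065 r 19.0 found r 18.88793 dx,dy mm [-0.75  1.5 ]
```

The two rim planes disagree (y offset 1.5 or 4 mm), which is parallax from the oblique view. I'll look again from straight above, on the way back to the rack.

>>> {"name": "play_rows", "arguments": {"motion": [[-0.04,0,0,0,73],[-0.04,0,0,0,73],[-0.02,0,0,0,73],[0,0,0,0,73]]}}

```text
time: 21.6
tool_pos: [0.5643, 0.1372, 0.1636]
tcp_rot: [-1.75, -2.607, 0.003]
wrist_force: [0.2, 1.0, -0.5]
width: 0.854
```

```bash
python3 look.py w11 120 .073 | head -1;  python3 rings.py w11 .073,33,19 .065,55,33,19,44,21; python3 - <<'E'
from plate import *
s=read_state();i=camera_info("wrist");P=i["pose"]
K=i["intrinsics"];q=K@(P[:3,:3].T@(np.array([.5384,.2044,.065])-P[:3,3]));q=q[:2]/q[2];print(q,P[:3,3])
plate("w11",i,s,seed=tuple(q),lo=100,angs=range(0,360,4))
E
```

```text
21.6 [0.5643 0.1372 0.1636] yaw 22.247021616297733 w 0.8544501972047274 [ 0.2421  1.0447 -0.5036]
 z 0.073 r 19.0 found r 18.73076 dx,dy mm [-0.75  3.5 ]
 z 0.065 r 19.0 found r 18.956072 dx,dy mm [0.  3.5]
[257.0895 102.6609] [0.5375 0.2054 0.3345]
plate [0.5382 0.2052] r 0.05513389519172576 n 89 res 0.00031755959747166527
```

From overhead the washer is about 2.7 mm off the plate centre, almost all in +y, and within tolerance. The grip pivots off the disc's mid-plane, so I'll correct the next two by about −2.5 mm in tool x and −0.8 mm in tool y. Now to the cage.

>>> {"name": "play_rows", "arguments": {"motion": [[-0.0396,-0.0334,0,0,68],[-0.0396,-0.0334,0,0,68],[-0.0396,-0.0334,0,0,68],[-0.0396,-0.0334,0,0,68],[-0.0396,-0.0334,0,0,68]], "squeeze": 20}}

```text
time: 22.28
tool_pos: [0.4852, -0.1082, 0.165]
tcp_rot: [-1.745, -2.612, -0.001]
wrist_force: [0.7, 0.3, -0.5]
width: 0.797
```

>>> {"name": "play_rows", "arguments": {"motion": [[-0.0396,-0.0334,0.005,0,68],[-0.0396,-0.0334,0.009,0,68],[0,0,0,0,68],[0,0,0,0,68],[0,0,0,0,68]]}}

```text
time: 22.9
tool_pos: [0.4549, -0.2054, 0.1512]
tcp_rot: [1.745, 2.612, 0.001]
wrist_force: [0.9, -0.0, 0.4]
width: 0.799
```

```bash
cat > rackdisc.py <<'E'
# centre of the disc between the fingers on the rack: outer contour ellipse -> top-face plane
from h import *
import sys
name,thr,r0=sys.argv[1],int(sys.argv[2]),float(sys.argv[3])
s=read_state();i=camera_info("wrist");im=read_camera("wrist")[:,:,::-1].copy();cv2.imwrite(f"pics/{name}.png",im)
Rt=R.from_rotvec(s["tcp_rot"]).as_matrix();a=np.radians(22.2);up=np.array([np.sin(a),-np.cos(a),0]);t=np.radians(35)
n=-up*np.sin(t)+np.array([0,0,np.cos(t)]);p0=np.array([.6456,-.1504,.118])+n*.004
P=np.array(i["pose"]);K=i["intrinsics"]
# rectified view of the top-face plane, 4 px/mm, centred under the expected place
y=np.cross(n,up/np.linalg.norm(up));e1=np.cross(y:=np.array([np.cos(a),np.sin(a),0]),n)
c=s["tool_pos"]-Rt[:,0]*.012;c=c+n*((p0-c)@n)/1 if False else c+np.array([0,0,1])*(((p0-c)@n)/n[2])
N,h=4,50;w=2*h*N;dst=np.float32([[0,0],[w,0],[w,w],[0,w]]);src=[]
for u,v in dst:
    q=K@(P[:3,:3].T@(c+y*(u/N-h)/1e3+e1*(v/N-h)/1e3-P[:3,3]));src.append(q[:2]/q[2])
col=cv2.warpPerspective(im,cv2.getPerspectiveTransform(np.float32(src),dst),(w,w));g=cv2.GaussianBlur(cv2.cvtColor(col,cv2.COLOR_BGR2GRAY),(5,5),0)
cv2.imwrite(f"pics/{name}_r.png",col)
print(s["time"],s["tool_pos"],"w",s["width"]*85.4,s["wrist_force"][2])
for p2 in(.8,.6,.4):
    C=cv2.HoughCircles(g,cv2.HOUGH_GRADIENT_ALT,1,8,param1=thr,param2=p2,minRadius=int((r0-1.5)*N),maxRadius=int((r0+1.5)*N))
    if C is not None:
        for k in C.reshape(-1,C.shape[-1])[:3]:
            q=c+y*(k[0]/N-h)/1e3+e1*(k[1]/N-h)/1e3;d=q-n*.004
            print("p2",p2,"r",k[2]/N,"centre",d,"tool",Rt.T@(d-s["tool_pos"]))
        break
b=col.astype(int);m=((b[...,1]-b[...,2]<=8)&(g>thr)).astype(np.uint8);cv2.circle(z:=np.zeros_like(m),(w//2,w//2),int(42*N),1,-1);m&=z
m=cv2.morphologyEx(m,cv2.MORPH_OPEN,np.ones((7,7),np.uint8))
M=[k for k in cv2.findContours(m,cv2.RETR_EXTERNAL,cv2.CHAIN_APPROX_NONE)[0] if cv2.contourArea(k)>3000]
for k in M:
    (u,v),r=cv2.minEnclosingCircle(k);q=c+y*(u/N-h)/1e3+e1*(v/N-h)/1e3-n*.004;print("blob r",r/N,"px",u,v,"tool",Rt.T@(q-s["tool_pos"]))
E
python3 rackdisc.py w12 70 30; python3 rackdisc.py w12 70 18 | grep p2
```

```text
22.9 [ 0.4549 -0.2054  0.1512] w 68.19759584925244 0.40220026623483596
p2 0.6 r 29.866026 centre [ 0.4574 -0.2227  0.1151] tool [-0.0169 -0.0043  0.0362]
blob r 34.76186752319336 px 189.67201232910156 195.0547637939453 tool [-0.0133 -0.0026  0.0387]
p2 0.8 r 17.763752 centre [ 0.4592 -0.2223  0.1153] tool [-0.0171 -0.0025  0.036 ]
```

Outer and bore fits agree: the cage centre is at about tool (−0.017, −0.003, +0.036), 200 mm from the housing lane as expected. Descending with the same finger offset.

>>> {"name": "play_rows", "arguments": {"motion": [[-0.0092,-0.003,0.02,0,66],[0,0,0.025,0,66],[0,0,0.012,0,66],[0,0,0,0,66],[0,0,0,0,66]]}}

```text
time: 23.62
tool_pos: [0.4558, -0.2166, 0.095]
tcp_rot: [1.746, 2.61, 0.0]
wrist_force: [-0.3, -0.3, -0.4]
width: 0.775
```

```bash
sed -i 's/Rt\[:,0\]\*.012/Rt[:,0]*.008/' rackdisc.py; python3 rackdisc.py w13 70 30; python3 rackdisc.py w13 70 18 | grep p2
```

```text
23.625 [ 0.4558 -0.2166  0.095 ] w 66.20905826052703 -0.4373966909782693
p2 0.8 r 29.865446 centre [ 0.4601 -0.2218  0.1152] tool [-0.0064  0.002  -0.0202]
blob r 34.29549789428711 px 200.95425415039062 162.49220275878906 tool [-0.0026  0.0003 -0.0175]
p2 0.8 r 17.789076 centre [ 0.459  -0.2229  0.1156] tool [-0.0068  0.0005 -0.0204]
```

>>> {"name": "play_rows", "arguments": {"motion": [[0.0012,0.001,0.007,0,66],[0,0,0.005,0,66],[0,0,0,0,66],[0,0,0,0,66]]}}

```text
time: 24.22
tool_pos: [0.4553, -0.2151, 0.082]
tcp_rot: [-1.748, -2.61, 0.0]
wrist_force: [0.0, -0.5, -0.2]
width: 0.77
```

>>> {"name": "play_rows", "arguments": {"motion": [[0,0,0.002,0,66],[0,0,0,0,66]]}}

```text
time: 24.48
tool_pos: [0.4553, -0.215, 0.08]
tcp_rot: [-1.748, -2.61, 0.0]
wrist_force: [1.4, -0.6, 0.1]
width: 0.777
```

>>> {"name": "play_rows", "arguments": {"motion": [[0,0,0.0016,0,66],[0,0,0,0,66]]}}

```text
time: 24.72
tool_pos: [0.4553, -0.215, 0.0784]
tcp_rot: [-1.748, -2.61, 0.0]
wrist_force: [-0.2, 0.5, -0.8]
width: 0.772
```

>>> {"name": "play_rows", "arguments": {"motion": [[0,0,-0.0008,0,66],[0,0,0,0,54],[0,0,0,0,54],[0,0,0,0,54],[0,0,0,0,54]], "squeeze": 20}}

```text
time: 25.35
tool_pos: [0.4554, -0.2152, 0.0797]
tcp_rot: [1.748, 2.61, -0.0]
wrist_force: [-2.7, 1.0, 5.5]
width: 0.679
```

>>> {"name": "play_rows", "arguments": {"motion": [[0,0,-0.002,0,54],[0,0,-0.003,0,54],[0,0,-0.005,0,54],[0,0,-0.01,0,54],[0,0,0,0,54]]}}

```text
time: 25.98
tool_pos: [0.4565, -0.2156, 0.1007]
tcp_rot: [1.746, 2.608, 0.0]
wrist_force: [0.1, -1.0, -0.7]
width: 0.672
```

```bash
sed 's/p0=np.array(\[.6456,-.1504,.118\])/p0=np.array([.6456,-.1504,.138])/' rackdisc.py > held.py; python3 held.py w14 70 30; python3 held.py w14 70 18|grep p2
```

```text
25.975 [ 0.4565 -0.2156  0.1007] w 57.414849333213844 -0.6626314210307253
p2 0.8 r 29.663166 centre [ 0.4601 -0.2235  0.1363] tool [-0.0087  0.0003 -0.0356]
blob r 30.041507720947266 px 202.3278350830078 188.0 tool [-0.0079  0.0006 -0.035 ]
p2 0.8 r 17.888397 centre [ 0.4602 -0.2222  0.1355] tool [-0.0079  0.0013 -0.0353]
```

The cage is held: opening 57.4, weight about 0.8 N, centre at tool (−0.0083, 0.0008). Carrying it to the plate.

>>> {"name": "play_rows", "arguments": {"motion": [[0,0,-0.015,0,54],[0.0185,0.0118,-0.015,0,54],[0.0334,0.0212,0,0,54],[0.0445,0.0282,0,0,54],[0.0445,0.0282,0,0,54]]}}

```text
time: 26.7
tool_pos: [0.485, -0.0495, 0.1305]
tcp_rot: [1.748, 2.609, 0.001]
wrist_force: [0.9, -0.7, -1.0]
width: 0.681
```

>>> {"name": "play_rows", "arguments": {"motion": [[0.0445,0.0282,0,0,54],[0.0445,0.0282,0,0,54],[0.0445,0.0282,0,0,54],[0.0445,0.0282,0,0,54],[0.0334,0.0212,0,0,54]]}}

```text
time: 27.32
tool_pos: [0.5282, 0.1982, 0.1304]
tcp_rot: [1.746, 2.611, 0.002]
wrist_force: [0.2, -0.4, -1.1]
width: 0.68
```

>>> {"name": "play_rows", "arguments": {"motion": [[0.0185,0.0118,0,0,54],[0,0,0.02,0,54],[0,0,0.02,0,54],[0,0,0.012,0,54],[0,0,0,0,54]]}}

```text
time: 27.95
tool_pos: [0.5299, 0.2158, 0.075]
tcp_rot: [-1.748, -2.607, 0.006]
wrist_force: [0.0, 1.0, -1.8]
width: 0.67
```

>>> {"name": "play_rows", "arguments": {"motion": [[0,0,0,0,54],[0,0,0,0,54]]}}

```text
time: 28.2
tool_pos: [0.5324, 0.2174, 0.0782]
tcp_rot: [1.748, 2.609, 0.002]
wrist_force: [0.4, 0.0, -0.8]
width: 0.671
```

```bash
python3 look.py w15 250 .073|head -1;python3 - <<'E'
from plate import *
s=read_state();i=camera_info("wrist");P=i["pose"];Rt=R.from_rotvec(s["tcp_rot"]).as_matrix()
K=i["intrinsics"];q=K@(P[:3,:3].T@(np.array([.5382,.2050,.065])-P[:3,3]));q=q[:2]/q[2];print(q)
print("plate in tool",Rt.T@(np.array([.5382,.2050,.065])-s["tool_pos"]))
E
```

```text
28.2 [0.5324 0.2174 0.0782] yaw 22.377665196541667 w 0.6712764544906483 [ 0.3874  0.0427 -0.7948]
[255.8896 234.7759]
plate in tool [-0.0138  0.0006  0.0133]
```

>>> {"name": "play_rows", "arguments": {"motion": [[0,0,0.006,0,54],[0,0,0.006,0,54],[0,0,0.003,0,54],[0,0,0,0,54],[0,0,0,0,54]]}}

```text
time: 28.88
tool_pos: [0.5317, 0.2175, 0.0623]
tcp_rot: [1.748, 2.611, 0.0]
wrist_force: [0.2, -0.3, -0.3]
width: 0.676
```

>>> {"name": "play_rows", "arguments": {"motion": [[0,0,0.0015,0,54],[0,0,0,0,54]]}}

```text
time: 29.12
tool_pos: [0.5315, 0.2174, 0.0608]
tcp_rot: [-1.748, -2.611, 0.0]
wrist_force: [0.6, -0.8, -1.6]
width: 0.673
```

>>> {"name": "play_rows", "arguments": {"motion": [[-0.0003,0,0.0012,0,54],[0,0,0,0,54]]}}

```text
time: 29.38
tool_pos: [0.5316, 0.2171, 0.0595]
tcp_rot: [-1.748, -2.611, 0.0]
wrist_force: [0.2, -0.6, -1.5]
width: 0.677
```

>>> {"name": "play_rows", "arguments": {"motion": [[-0.0004,0,0.0012,0,54],[0,0,0,0,54]]}}

```text
time: 29.62
tool_pos: [0.5317, 0.2167, 0.0582]
tcp_rot: [-1.748, -2.61, 0.0]
wrist_force: [-0.6, -0.6, -0.8]
width: 0.677
```

>>> {"name": "play_rows", "arguments": {"motion": [[-0.0004,0,0.0012,0,54],[0,0,0,0,54]]}}

```text
time: 29.88
tool_pos: [0.5319, 0.2163, 0.057]
tcp_rot: [-1.748, -2.61, 0.0]
wrist_force: [0.5, -0.2, -0.9]
width: 0.677
```

>>> {"name": "play_rows", "arguments": {"motion": [[-0.0003,0.0008,0.001,0,54],[0,0,0,0,54]]}}

```text
time: 30.12
tool_pos: [0.533, 0.2164, 0.0562]
tcp_rot: [1.748, 2.611, 0.0]
wrist_force: [0.8, -0.9, -1.0]
width: 0.678
```

>>> {"name": "play_rows", "arguments": {"motion": [[-0.0006,0,0.001,0,54],[0,0,0,0,54]]}}

```text
time: 30.38
tool_pos: [0.5333, 0.2159, 0.0554]
tcp_rot: [1.748, 2.61, 0.0]
wrist_force: [-1.2, -1.2, 1.6]
width: 0.674
```

>>> {"name": "play_rows", "arguments": {"motion": [[-0.0007,0,0.001,0,54],[0,0,0,0,54]]}}

```text
time: 30.62
tool_pos: [0.5336, 0.2153, 0.0545]
tcp_rot: [1.748, 2.61, 0.001]
wrist_force: [-1.9, 0.2, 3.5]
width: 0.683
```

>>> {"name": "play_rows", "arguments": {"motion": [[-0.0008,0,0.0012,0,54],[0,0,0,0,54]]}}

```text
time: 30.88
tool_pos: [0.5339, 0.2144, 0.0532]
tcp_rot: [1.747, 2.61, 0.0]
wrist_force: [-0.8, -1.0, 3.0]
width: 0.679
```

>>> {"name": "play_rows", "arguments": {"motion": [[-0.0008,0,0.0014,0,54],[-0.0007,0,0.0014,0,54],[0,0,0,0,54]]}}

```text
time: 31.25
tool_pos: [0.5346, 0.2129, 0.0502]
tcp_rot: [1.747, 2.61, 0.0]
wrist_force: [-0.2, -2.1, 5.0]
width: 0.679
```

>>> {"name": "play_rows", "arguments": {"motion": [[-0.0007,0,0.0014,0,54],[-0.0006,0,0.0014,0,54],[0,0,0,0,54]]}}

```text
time: 31.62
tool_pos: [0.535, 0.2118, 0.0473]
tcp_rot: [1.748, 2.61, 0.0]
wrist_force: [1.9, -1.9, 3.5]
width: 0.676
```

>>> {"name": "play_rows", "arguments": {"motion": [[-0.0005,0,0.0014,0,54],[-0.0004,0,0.0014,0,54],[0,0,0,0,54]]}}

```text
time: 32.0
tool_pos: [0.5351, 0.2111, 0.0444]
tcp_rot: [1.748, 2.61, 0.0]
wrist_force: [2.2, -1.3, 3.7]
width: 0.671
```

>>> {"name": "play_rows", "arguments": {"motion": [[-0.0003,0,0.0012,0,54],[-0.0002,0,0.0012,0,54],[0,0,0,0,54]]}}

```text
time: 32.38
tool_pos: [0.5353, 0.2107, 0.0423]
tcp_rot: [1.748, 2.611, 0.0]
wrist_force: [0.6, -2.2, 4.1]
width: 0.672
```

>>> {"name": "play_rows", "arguments": {"motion": [[0,0,0.0008,0,54],[0,0,0,0,54]]}}

```text
time: 32.62
tool_pos: [0.5353, 0.2107, 0.0421]
tcp_rot: [-1.748, -2.611, -0.0]
wrist_force: [-0.3, -1.9, 9.2]
width: 0.68
```

>>> {"name": "play_rows", "arguments": {"motion": [[0,0,0.0006,0,54],[0,0,0,0,54]]}}

```text
time: 32.88
tool_pos: [0.5354, 0.2107, 0.0421]
tcp_rot: [1.747, 2.611, 0.0]
wrist_force: [-2.1, -2.4, 11.6]
width: 0.678
```

>>> {"name": "play_rows", "arguments": {"motion": [[0,0,0.0004,0,54],[0,0,0,0,54]]}}

```text
time: 33.12
tool_pos: [0.5354, 0.2107, 0.0421]
tcp_rot: [1.747, 2.611, 0.0]
wrist_force: [-3.3, -2.3, 14.3]
width: 0.677
```

```bash
sed -i 's/c=(.5384,.2044)/c=(.5382,.2050)/' rings.py; python3 look.py w16 250 .073|head -1; python3 rings.py w16 .080,30,18 .081,30,18 .077,30,18
```

```text
33.125 [0.5354 0.2107 0.0421] yaw 22.407156721432628 w 0.676746377551819 [-3.3204 -2.3462 14.3307]
 z 0.08 r 30.0 found r 29.685091 dx,dy mm [ 0. -1.]
 z 0.08 r 30.0 found r 29.888126 dx,dy mm [  5.75 -11.  ]
 z 0.08 r 30.0 found r 30.07064 dx,dy mm [-2.75  7.25]
 z 0.08 r 30.0 found r 29.909811 dx,dy mm [-10.75  -3.  ]
 z 0.08 r 18.0 found r 17.875755 dx,dy mm [ 1.25 -1.75]
 z 0.08 r 18.0 found r 18.090883 dx,dy mm [ -7.5  -16.25]
 z 0.08 r 18.0 found r 17.900986 dx,dy mm [-14.25  12.75]
 z 0.08 r 18.0 found r 17.948305 dx,dy mm [-4.   10.75]
 z 0.081 r 30.0 found r 29.694836 dx,dy mm [ 0.25 -1.25]
 z 0.081 r 30.0 found r 29.926699 dx,dy mm [ -7.75 -10.  ]
 z 0.081 r 30.0 found r 30.13269 dx,dy mm [11.75 -3.5 ]
 z 0.081 r 30.0 found r 29.933376 dx,dy mm [-2.    8.75]
 z 0.081 r 18.0 found r 17.849922 dx,dy mm [ 0.25 -1.25]
 z 0.081 r 18.0 found r 17.809988 dx,dy mm [ -8.   -15.75]
 z 0.081 r 18.0 found r 18.21835 dx,dy mm [-13.  -21.5]
 z 0.081 r 18.0 found r 18.263325 dx,dy mm [-0.25 12.5 ]
 z 0.077 r 30.0 found r 30.095697 dx,dy mm [ 1.5  -2.75]
 z 0.077 r 30.0 found r 30.146595 dx,dy mm [-1.75  7.  ]
 z 0.077 r 30.0 found r 30.206621 dx,dy mm [ -5.75 -12.25]
 z 0.077 r 30.0 found r 30.13121 dx,dy mm [  5.25 -12.75]
 z 0.077 r 18.0 found r 18.020615 dx,dy mm [ 1.  -3.5]
 z 0.077 r 18.0 found r 18.190697 dx,dy mm [-2.75  9.75]
 z 0.077 r 18.0 found r 18.24767 dx,dy mm [0.5 2.5]
```

The cage stopped at z=0.0421 with force building, and the fit puts it 1–2 mm from the plate centre. I'll relieve and release.

>>> {"name": "play_rows", "arguments": {"motion": [[0,0,-0.0012,0,54],[0,0,0,0,62],[0,0,0,0,70],[0,0,0,0,72],[0,0,-0.005,0,72]]}}

```text
time: 33.8
tool_pos: [0.5344, 0.2104, 0.0458]
tcp_rot: [-1.747, -2.61, 0.002]
wrist_force: [-0.1, -0.3, 0.0]
width: 0.846
```

>>> {"name": "play_rows", "arguments": {"motion": [[0,0,-0.03,0,72],[0,0,-0.05,0,72],[-0.03,0,-0.04,0,72],[-0.04,0,0,0,72],[-0.01,0,0,0,72]]}}

```text
time: 34.42
tool_pos: [0.5669, 0.1351, 0.1679]
tcp_rot: [1.749, 2.607, 0.002]
wrist_force: [0.8, -0.4, -0.3]
width: 0.842
```

>>> {"name": "play_rows", "arguments": {"motion": [[0,0,0,0,70],[0,0,0,0,70]]}}

```text
time: 34.67
tool_pos: [0.5649, 0.1373, 0.1658]
tcp_rot: [-1.746, -2.61, 0.001]
wrist_force: [-0.1, -0.5, -0.7]
width: 0.816
```

```bash
python3 look.py w17 250 .073|head -1; python3 rings.py w17 .080,30,18 .073,33 .065,33 2>&1 | grep -E "dx,dy mm \[ *-?[0-5]\."; python3 - <<'E'
from h import *
# independent check of position / tilt: dark cage rim vs bright washer, ellipse in rectified view
g=cv2.imread("pics/w17_r0.08.png",0);print(g.shape,[int(v) for v in g[180,::8]],[int(v) for v in g[::8,180]])
E
```

```text
34.675 [0.5649 0.1373 0.1658] yaw 22.422688176311325 w 0.8159000817562428 [-0.0674 -0.5044 -0.7376]
 z 0.08 r 30.0 found r 29.679853 dx,dy mm [ 1.25 -1.5 ]
 z 0.08 r 18.0 found r 17.738394 dx,dy mm [0.75 2.  ]
 z 0.08 r 18.0 found r 17.963009 dx,dy mm [ 1.   -2.25]
(360, 360) [230, 180, 226, 225, 225, 229, 231, 222, 213, 185, 200, 209, 216, 166, 136, 232, 228, 231, 228, 231, 226, 226, 231, 209, 141, 144, 144, 146, 148, 141, 140, 139, 95, 118, 124, 132, 133, 85, 134, 143, 139, 137, 139, 139, 139] [236, 133, 147, 146, 147, 147, 150, 138, 107, 122, 126, 131, 125, 94, 148, 150, 148, 147, 147, 147, 143, 140, 156, 231, 228, 228, 228, 228, 227, 226, 232, 91, 123, 122, 127, 131, 90, 142, 145, 146, 134, 223, 218, 217, 170]
```

The cage is flat and within about 2 mm of centre. Now the shaft washer in the middle lane.

>>> {"name": "play_rows", "arguments": {"motion": [[-0.0466,-0.0222,0,0,66],[-0.0466,-0.0222,0,0,66],[-0.0466,-0.0222,0,0,66],[-0.0466,-0.0222,0,0,66],[-0.0466,-0.0222,0.005,0,66]]}}

```text
time: 35.35
tool_pos: [0.5521, -0.1216, 0.1618]
tcp_rot: [1.745, 2.611, 0.001]
wrist_force: [1.6, 0.5, -0.0]
width: 0.771
```

>>> {"name": "play_rows", "arguments": {"motion": [[-0.0466,-0.0222,0.01,0,66],[0,0,0,0,66],[0,0,0,0,66],[0,0,0,0,66]]}}

```text
time: 35.85
tool_pos: [0.5495, -0.1711, 0.1517]
tcp_rot: [-1.745, -2.612, -0.001]
wrist_force: [0.1, -0.6, -0.9]
width: 0.77
```

```bash
python3 rackdisc.py w18 70 29; python3 rackdisc.py w18 70 14 | grep p2
```

```text
35.85 [ 0.5495 -0.1711  0.1517] w 65.73250716817206 -0.8643252223271484
p2 0.8 r 28.832283 centre [ 0.5517 -0.1837  0.1148] tool [-0.0125 -0.0028  0.0369]
blob r 33.7379035949707 px 187.72103881835938 191.39907836914062 tool [-0.0085 -0.0031  0.0398]
p2 0.8 r 14.1382065 centre [ 0.5507 -0.184   0.1147] tool [-0.0123 -0.0038  0.0371]
```

>>> {"name": "play_rows", "arguments": {"motion": [[-0.0046,-0.0032,0.02,0,65],[0,0,0.025,0,65],[0,0,0.012,0,65],[0,0,0,0,65],[0,0,0,0,65]]}}

```text
time: 36.58
tool_pos: [0.5485, -0.1783, 0.0951]
tcp_rot: [1.747, 2.61, 0.0]
wrist_force: [-1.4, 0.3, 0.1]
width: 0.763
```

```bash
python3 rackdisc.py w19 70 29; python3 rackdisc.py w19 70 14 | grep p2
```

```text
36.575 [ 0.5485 -0.1783  0.0951] w 65.14474313284164 0.11643813968364006
p2 0.8 r 28.65174 centre [ 0.5515 -0.1844  0.1152] tool [-0.0068  0.0005 -0.02  ]
blob r 33.48802185058594 px 200.7579803466797 159.32923889160156 tool [-0.002   0.0002 -0.0166]
p2 0.8 r 13.771148 centre [ 0.5517 -0.1836  0.1147] tool [-0.006   0.0008 -0.0192]
```

>>> {"name": "play_rows", "arguments": {"motion": [[0.0013,0.0006,0.007,0,65],[0,0,0.005,0,65],[0,0,0,0,65],[0,0,0,0,65]]}}

```text
time: 37.17
tool_pos: [0.5479, -0.1766, 0.0825]
tcp_rot: [-1.747, -2.611, 0.0]
wrist_force: [0.4, 0.2, 0.1]
width: 0.758
```

>>> {"name": "play_rows", "arguments": {"motion": [[0,0,0.002,0,65],[0,0,0,0,65]]}}

```text
time: 37.42
tool_pos: [0.5479, -0.1766, 0.0805]
tcp_rot: [-1.748, -2.61, 0.0]
wrist_force: [-0.5, -0.7, 0.3]
width: 0.761
```

>>> {"name": "play_rows", "arguments": {"motion": [[0,0,0.001,0,65],[0,0,0,0,65]]}}

```text
time: 37.67
tool_pos: [0.5479, -0.1767, 0.0795]
tcp_rot: [-1.748, -2.611, 0.0]
wrist_force: [0.1, 0.1, -0.8]
width: 0.764
```

>>> {"name": "play_rows", "arguments": {"motion": [[0,0,0,0,52],[0,0,0,0,52],[0,0,0,0,52],[0,0,0,0,52],[0,0,0,0,52]], "squeeze": 25}}

```text
time: 38.3
tool_pos: [0.5479, -0.1768, 0.0799]
tcp_rot: [-1.748, -2.611, 0.0]
wrist_force: [-3.2, 0.4, 5.0]
width: 0.649
```

>>> {"name": "play_rows", "arguments": {"motion": [[0,0,-0.002,0,52],[0,0,-0.003,0,52],[0,0,-0.005,0,52],[0,0,-0.01,0,52],[0,0,0,0,52]]}}

```text
time: 38.92
tool_pos: [0.5492, -0.177, 0.1011]
tcp_rot: [1.746, 2.608, 0.001]
wrist_force: [0.3, 0.4, -2.2]
width: 0.655
```

```bash
python3 held.py w20 70 29; python3 held.py w20 70 14|grep p2
```

```text
38.925 [ 0.5492 -0.177   0.1011] w 55.93017485044687 -2.1850143197131513
p2 0.8 r 28.668915 centre [ 0.5528 -0.1838  0.1351] tool [-0.0077  0.0008 -0.034 ]
blob r 29.270511627197266 px 202.6265869140625 188.7655792236328 tool [-0.0081  0.0007 -0.0342]
p2 0.8 r 13.692125 centre [ 0.5519 -0.1839  0.1349] tool [-0.0077  0.0003 -0.0344]
```

The shaft washer is held with its centre at tool (−0.0077, 0.0006, −0.035). Carrying it over.

>>> {"name": "play_rows", "arguments": {"motion": [[0,0,-0.015,0,52],[0.0184,0.0067,-0.015,0,52],[0.0331,0.0121,0,0,52],[0.0442,0.0162,0,0,52],[0.0442,0.0162,0,0,52]]}}

```text
time: 39.65
tool_pos: [0.5422, -0.0256, 0.1311]
tcp_rot: [1.747, 2.609, 0.002]
wrist_force: [0.4, 0.9, -1.2]
width: 0.651
```

>>> {"name": "play_rows", "arguments": {"motion": [[0.0442,0.0162,0,0,52],[0.0442,0.0162,0,0,52],[0.0442,0.0162,0,0,52],[0.0442,0.0162,0,0,52],[0.0331,0.0121,0,0,52]]}}

```text
time: 40.28
tool_pos: [0.5326, 0.1987, 0.1311]
tcp_rot: [1.745, 2.611, 0.003]
wrist_force: [1.4, 0.3, -2.3]
width: 0.65
```

>>> {"name": "play_rows", "arguments": {"motion": [[0.0184,0.0067,0,0,52],[0,0,0.02,0,52],[0,0,0.02,0,52],[0,0,0.01,0,52],[0,0,0,0,52]]}}

```text
time: 40.9
tool_pos: [0.5309, 0.2136, 0.0775]
tcp_rot: [-1.748, -2.607, 0.005]
wrist_force: [0.5, -0.5, -1.5]
width: 0.652
```

>>> {"name": "play_rows", "arguments": {"motion": [[0,0,0,0,52],[0,0,0,0,52],[0,0,0,0,52]]}}

```text
time: 41.28
tool_pos: [0.5329, 0.2152, 0.0803]
tcp_rot: [1.747, 2.61, 0.002]
wrist_force: [-0.1, -0.2, -0.9]
width: 0.651
```

>>> {"name": "play_rows", "arguments": {"motion": [[-0.0005,0.0006,0.006,0,52],[0,0,0.004,0,52],[0,0,0.0015,0,52],[0,0,0,0,52],[0,0,0,0,52]]}}

```text
time: 41.9
tool_pos: [0.5332, 0.2149, 0.0682]
tcp_rot: [1.748, 2.611, 0.0]
wrist_force: [-0.3, 0.1, -1.6]
width: 0.653
```

>>> {"name": "play_rows", "arguments": {"motion": [[0,0,0.001,0,52],[0,0,0,0,52]]}}

```text
time: 42.15
tool_pos: [0.5331, 0.2149, 0.0671]
tcp_rot: [-1.748, -2.611, -0.0]
wrist_force: [0.2, 0.2, -1.6]
width: 0.653
```

>>> {"name": "play_rows", "arguments": {"motion": [[0,0,0.001,0,52],[0,0,0,0,52]]}}

```text
time: 42.4
tool_pos: [0.533, 0.2149, 0.066]
tcp_rot: [-1.748, -2.611, 0.0]
wrist_force: [-0.1, -0.0, -1.2]
width: 0.649
```

>>> {"name": "play_rows", "arguments": {"motion": [[0,0,0.001,0,52],[0,0,0,0,52]]}}

```text
time: 42.65
tool_pos: [0.5332, 0.2148, 0.0652]
tcp_rot: [1.748, 2.61, 0.0]
wrist_force: [-0.8, 0.0, -1.1]
width: 0.652
```

>>> {"name": "play_rows", "arguments": {"motion": [[-0.0003,0,0.001,0,52],[0,0,0,0,52]]}}

```text
time: 42.9
tool_pos: [0.5334, 0.2146, 0.0644]
tcp_rot: [1.747, 2.61, 0.0]
wrist_force: [-0.6, -1.2, 1.9]
width: 0.65
```

>>> {"name": "play_rows", "arguments": {"motion": [[-0.0008,0,0.0014,0,52],[-0.0008,0,0.0014,0,52],[0,0,0,0,52]]}}

```text
time: 43.28
tool_pos: [0.5342, 0.213, 0.0619]
tcp_rot: [1.747, 2.61, 0.001]
wrist_force: [-1.9, -1.8, 5.8]
width: 0.654
```

>>> {"name": "play_rows", "arguments": {"motion": [[-0.0007,0,0.0014,0,52],[-0.0007,0,0.0014,0,52],[0,0,0,0,52]]}}

```text
time: 43.65
tool_pos: [0.535, 0.2115, 0.0593]
tcp_rot: [1.747, 2.61, 0.001]
wrist_force: [-1.2, -2.8, 5.0]
width: 0.65
```

>>> {"name": "play_rows", "arguments": {"motion": [[-0.0006,0,0.0014,0,52],[-0.0006,0,0.0014,0,52],[0,0,0,0,52]]}}

```text
time: 44.02
tool_pos: [0.5357, 0.2103, 0.0565]
tcp_rot: [1.747, 2.609, 0.001]
wrist_force: [-1.2, -2.2, 4.6]
width: 0.651
```

>>> {"name": "play_rows", "arguments": {"motion": [[-0.0005,0,0.0014,0,52],[-0.0004,0,0.0014,0,52],[0,0,0,0,52]]}}

```text
time: 44.4
tool_pos: [0.536, 0.2097, 0.0534]
tcp_rot: [1.747, 2.609, 0.002]
wrist_force: [1.0, -1.7, 4.6]
width: 0.656
```

>>> {"name": "play_rows", "arguments": {"motion": [[0,0,0.001,0,52],[0,0,0,0,52]]}}

```text
time: 44.65
tool_pos: [0.5356, 0.2102, 0.0521]
tcp_rot: [1.748, 2.61, 0.002]
wrist_force: [1.4, -1.4, 4.3]
width: 0.653
```

>>> {"name": "play_rows", "arguments": {"motion": [[0,0,0.001,0,52],[0,0,0,0,52]]}}

```text
time: 44.9
tool_pos: [0.5356, 0.2101, 0.0511]
tcp_rot: [1.747, 2.61, 0.001]
wrist_force: [1.4, -2.0, 5.5]
width: 0.65
```

>>> {"name": "play_rows", "arguments": {"motion": [[0,0,0.0006,0,52],[0,0,0,0,52]]}}

```text
time: 45.15
tool_pos: [0.5356, 0.21, 0.0507]
tcp_rot: [1.747, 2.61, 0.001]
wrist_force: [1.2, -3.1, 6.2]
width: 0.649
```

```bash
python3 look.py w21 250 .073|head -1; python3 rings.py w21 .089,29,14 | grep -E "dx,dy mm \[ *-?[0-6]\."
```

```text
45.15 [0.5356 0.21   0.0507] yaw 22.40902335415547 w 0.6489165729448495 [ 1.1819 -3.0609  6.1717]
 z 0.089 r 29.0 found r 28.791115 dx,dy mm [ 1.25 -1.25]
 z 0.089 r 29.0 found r 28.989866 dx,dy mm [-6.5 -6.5]
 z 0.089 r 14.0 found r 14.122636 dx,dy mm [-0.25  4.25]
 z 0.089 r 14.0 found r 13.891512 dx,dy mm [ 0.5  -1.75]
```

Centred within about 2 mm. I'll finish seating it.

>>> {"name": "play_rows", "arguments": {"motion": [[0,0,0.0004,0,52],[0,0,0,0,52]]}}

```text
time: 45.45
tool_pos: [0.5356, 0.21, 0.0507]
tcp_rot: [1.747, 2.61, 0.001]
wrist_force: [1.1, -2.6, 8.2]
width: 0.655
```

>>> {"name": "play_rows", "arguments": {"motion": [[0,0,0.0004,0,52],[0,0,0,0,52]]}}

```text
time: 45.7
tool_pos: [0.5356, 0.21, 0.0506]
tcp_rot: [1.747, 2.61, 0.001]
wrist_force: [0.1, -3.0, 10.9]
width: 0.654
```

>>> {"name": "play_rows", "arguments": {"motion": [[0,0,0.0004,0,52],[0,0,0,0,52]]}}

```text
time: 45.95
tool_pos: [0.5357, 0.21, 0.0506]
tcp_rot: [1.747, 2.61, 0.001]
wrist_force: [-0.0, -3.2, 11.5]
width: 0.652
```

The washer is seated: z stays at 0.0506 while the force rises to about 13 N net. I'll relieve, release, lift and check from overhead.

>>> {"name": "play_rows", "arguments": {"motion": [[0,0,-0.001,0,52],[0,0,0,0,60],[0,0,0,0,68],[0,0,0,0,72],[0,0,-0.005,0,72]]}}

```text
time: 46.58
tool_pos: [0.5341, 0.2097, 0.0542]
tcp_rot: [-1.747, -2.609, 0.003]
wrist_force: [0.2, -0.6, -0.1]
width: 0.842
```

>>> {"name": "play_rows", "arguments": {"motion": [[0,0,-0.03,0,72],[0,0,-0.05,0,72],[-0.03,0,-0.04,0,72],[-0.04,0,0,0,72],[-0.01,0,0,0,72]]}}

```text
time: 47.2
tool_pos: [0.5667, 0.1344, 0.1764]
tcp_rot: [1.749, 2.607, 0.002]
wrist_force: [-0.8, -0.4, -0.4]
width: 0.845
```

>>> {"name": "play_rows", "arguments": {"motion": [[0,0,0,0,72],[0,0,0,0,72],[0,0,0,0,72]]}}

```text
time: 47.58
tool_pos: [0.565, 0.1368, 0.1745]
tcp_rot: [-1.746, -2.611, 0.001]
wrist_force: [0.2, 0.1, 0.3]
width: 0.843
```

```bash
python3 look.py w22 250 .073|head -1; python3 rings.py w22 .089,29,14 .080,30 .073,33 .065,33| grep -E "dx,dy mm \[ *-?[0-6]\."; python3 - <<'E'
from plate import *
i=camera_info("wrist");P=i["pose"];K=i["intrinsics"];q=K@(P[:3,:3].T@(np.array([.5382,.2050,.065])-P[:3,3]));q=q[:2]/q[2]
plate("w22",i,None,seed=tuple(q),lo=100,angs=range(0,360,4))
im=cv2.imread("pics/w22.png");u,v=int(q[0]),int(q[1])
cv2.imwrite("pics/final.png",cv2.resize(im[max(0,v-85):v+85,u-110:u+110],None,fx=3.4,fy=3.4,interpolation=cv2.INTER_CUBIC))
E
```

```text
47.575 [0.565  0.1368 0.1745] yaw 22.46186149600381 w 0.8428577145366939 [0.2413 0.0848 0.3129]
 z 0.089 r 14.0 found r 13.959772 dx,dy mm [ 1.25 -0.5 ]
 z 0.08 r 30.0 found r 29.825588 dx,dy mm [ 1.  -1.5]
plate [0.5386 0.2041] r 0.055048792438485684 n 90 res 0.0003318064752052006
```

The viewer's limit is reached, so the rest is by numbers. I'll re-measure the housing washer's rim, the least certain of the three.

```bash
python3 - <<'E'
from h import *
i=camera_info("wrist");P=np.array(i["pose"]);K=i["intrinsics"]
g=cv2.cvtColor(cv2.imread("pics/w22.png"),cv2.COLOR_BGR2GRAY).astype(np.float32);c=np.array([.5384,.2046])
# strongest edge between r=28 and 40 mm on each ray, plane z; circle fit with trimming
for z in(.073,.065):
  for band in((31,39),(27,31)):
    Q=[];rs=np.arange(*band,.25)
    for a in np.radians(np.arange(0,360,5)):
        d=np.array([np.cos(a),np.sin(a)]);v=[]
        for r in rs:
            p=np.r_[c+d*r/1e3,z];q=K@(P[:3,:3].T@(p-P[:3,3]));v.append(cv2.getRectSubPix(g,(1,1),(float(q[0]/q[2]),float(q[1]/q[2])))[0,0])
        gr=np.abs(np.gradient(np.convolve(v,np.ones(3)/3,"same")))[2:-2];k=gr.argmax()
        if gr[k]>4:Q.append(d*rs[k+2])
    Q=np.array(Q);n0=len(Q)
    for _ in range(8):
        s=np.linalg.lstsq(np.c_[2*Q,np.ones(len(Q))],(Q**2).sum(1),rcond=None)[0];r=np.sqrt(s[2]+s[:2]@s[:2]);e=np.abs(np.hypot(*(Q-s[:2]).T)-r);Q=Q[e<max(.5,2*np.median(e))]
    print(z,band,"centre off mm",s[:2],"r",r,len(Q),"/",n0)
# bystanders: compare top view with the start
a=cv2.imread("pics/top0.png");b=read_camera("top")[:,:,::-1]
for nm,(u,v) in dict(caliper=(140,236),bottle=(247,143),master=(286,260)).items():
    A,B=[cv2.cvtColor(np.ascontiguousarray(x[v-22:v+22,max(0,u-45):u+45]),cv2.COLOR_BGR2GRAY).astype(np.float32) for x in(a,b)]
    print(nm,"shift px",cv2.phaseCorrelate(A,B)[0],"mean diff",np.abs(A-B).mean())
E
```

```text
0.073 (31, 39) centre off mm [0.5079 0.3894] r 34.275976556994486 14 / 30
0.073 (27, 31) centre off mm [-0.2311 -0.2126] r 29.91206933377156 18 / 28
0.065 (31, 39) centre off mm [ 0.9993 -0.019 ] r 34.0887411448607 34 / 35
0.065 (27, 31) centre off mm [0.0062 0.2594] r 29.565079496223827 21 / 26
caliper shift px (-0.015070679316181668, 0.539815941422372) mean diff 8.152525
bottle shift px (-0.009529543696153553, 0.3405968034111986) mean diff 11.137121
master shift px (2.177396697015922, 23.640069401324062) mean diff 33.76793
```

```bash
python3 - <<'E'
from h import *
i=camera_info("wrist");s=read_state();T=np.eye(4);T[:3,:3]=R.from_rotvec(s["tcp_rot"]).as_matrix();T[:3,3]=s["tool_pos"];X=np.linalg.inv(T)@np.array(i["pose"])
def pose(p,r): T=np.eye(4);T[:3,:3]=R.from_rotvec(r).as_matrix();T[:3,3]=p;return T@X
V=dict(w11=pose([.5643,.1372,.1636],[-1.75,-2.607,.003]),w17=pose([.5649,.1373,.1658],[-1.746,-2.61,.001]),w22=np.array(i["pose"]))
K=i["intrinsics"];c=np.array([.5384,.2046])
def fit(n,z,band,r_t):
    P=V[n];g=cv2.cvtColor(cv2.imread(f"pics/{n}.png"),cv2.COLOR_BGR2GRAY).astype(np.float32);Q=[];A=[];rs=np.arange(*band,.25)
    for a in np.arange(0,360,4):
        d=np.array([np.cos(np.radians(a)),np.sin(np.radians(a))]);v=[]
        for r in rs:
            q=K@(P[:3,:3].T@(np.r_[c+d*r/1e3,z]-P[:3,3]));v.append(cv2.getRectSubPix(g,(1,1),(float(q[0]/q[2]),float(q[1]/q[2])))[0,0])
        gr=np.abs(np.gradient(np.convolve(v,np.ones(3)/3,"same")))[2:-2];k=gr.argmax()
        if gr[k]>4:Q.append(d*rs[k+2]);A.append(a)
    Q=np.array(Q);A=np.array(A);n0=len(Q)
    for _ in range(8):
        s_=np.linalg.lstsq(np.c_[2*Q,np.ones(len(Q))],(Q**2).sum(1),rcond=None)[0];r=np.sqrt(s_[2]+s_[:2]@s_[:2]);e=np.abs(np.hypot(*(Q-s_[:2]).T)-r);m=e<max(.5,2*np.median(e));Q=Q[m];A=A[m]
    print(n,z,band,"off",s_[:2],"r",r,f"{len(Q)}/{n0}","quadrants",np.histogram(A,[0,90,180,270,360])[0])
for b in((28,39),(14,24)): fit("w11",.073,b,0)
fit("w17",.073,(31.5,38),0);fit("w22",.073,(32,38),0);fit("w22",.089,(24,34),0);fit("w22",.089,(10,18),0)
a=cv2.imread("pics/scene0.png");b=read_camera("scene")[:,:,::-1]
for nm,(u,v) in dict(caliper=(272,125),bottle=(314,237),master=(177,216)).items():
    A,B=[cv2.cvtColor(np.ascontiguousarray(x[v-18:v+18,u-16:u+16]),cv2.COLOR_BGR2GRAY).astype(np.float32) for x in(a,b)]
    m=cv2.matchTemplate(cv2.cvtColor(np.ascontiguousarray(b[v-35:v+35,u-35:u+35]),cv2.COLOR_BGR2GRAY),A.astype(np.uint8),cv2.TM_CCOEFF_NORMED)
    print(nm,"best",cv2.minMaxLoc(m)[1],"shift",np.array(cv2.minMaxLoc(m)[3])-[19,17])
E
```

```text
w11 0.073 (28, 39) off [2.999  1.6803] r 35.20840033750552 15/47 quadrants [3 6 1 5]
w11 0.073 (14, 24) off [-0.1816  1.94  ] r 18.29867950887924 80/90 quadrants [22 18 20 20]
w17 0.073 (31.5, 38) off [2.5098 1.4882] r 35.48259232172904 31/40 quadrants [ 1 13  7 10]
w22 0.073 (32, 38) off [0.9582 0.2476] r 34.67225881297181 14/32 quadrants [1 8 1 4]
w22 0.089 (24, 34) off [ 1.6606 -2.2536] r 29.72444374977275 44/61 quadrants [10 18  6 10]
w22 0.089 (10, 18) off [ 0.7822 -0.4794] r 14.158711414994494 51/87 quadrants [10  7 21 13]
caliper best 0.9262902736663818 shift [0 0]
bottle best 0.9995366930961609 shift [0 0]
master best 0.9982660412788391 shift [0 0]
```

The housing bore fit (80 of 90 points, all quadrants) puts the washer about 2 mm off centre. The cage and shaft washer are about 1–2 mm off, and the bystanders haven't moved. Handing in.

```bash
python3 -c "
from workcell import *
print(finish_job(), read_state()['time'])"
```

```text
the job is handed in; nothing more can be done
the job is handed in; nothing more can be done
```

I built the bearing on the measuring plate in order (housing washer, roller cage, shaft washer) and handed it in at about 48 s, with the gripper clear. `finish_job()` gave no verdict. I gripped each disc on its level diameter (20–25 N, cage 20 N). I then touched its low edge down, lowered it until flat with at most about 16 N, and released it.

**Positions:** in the last overhead fits the shaft washer's bore was about 1 mm off the plate centre and the cage about 2 mm; the shaft washer's outer rim fit gave about 3 mm.

**Bystanders:** the caliper, oil bottle and setting master matched the starting scene picture with no shift. The top view showed a shift at the master, most likely the arm covering it.

**What disagreed or could not be checked:**
- **Housing washer:** before stacking, fits of its position ranged from 2 to 3.5 mm off centre, inside the 5 mm limit. After stacking its rim was hard to pick out, and those fits were poor (0 to 1 mm).
- **Flatness and height:** I judged these only from the force rising while z stopped; I did not measure the angle. The cage stopped about 2 mm earlier than its touch point predicted, but within 1 mm of the height expected from its position in the grip.
- **Last picture:** the 12-picture limit was reached, so the final check was by numbers only.

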